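# Thread the rolling pin's axle through its roller and put it on its stand

## Task

Reassemble the washed rolling pin: take the axle off its V-notched stand by its black handle, thread its bare end down through the white bearing sleeve of the wooden roller that lies in the sloping drying rest until the collar meets the roller (the sleeve sits off the middle, so feel for its hole), and lift the roller out on the axle. Then lay the axle back in both notches of the stand with the roller hanging on it between the two posts, and let go. Do not touch the roller with the gripper, do not push hard, and leave the other things on the worktop where they are.

Things in the scene. Friction and masses are not known exactly. Their poses are not given: they have to be found in the camera images.
- axle: loose axle of the rolling pin, 200 mm long, 0.12 kg: square black handle, thin steel neck, collar, bare steel rod. Origin on its axis at the collar's face that looks to the tip; y axis along the rod from handle to tip. At the start it lies level in the stand, the neck in the post on the handle's side, the rod in the other
- axle_handle (a point): centre of the axle's black handle, where to grip it: 22 x 22 mm square, faces square to x and z, from 82 to 32 mm behind the collar's face; this point is 57 mm behind it. Axes as axle
- axle_collar (a point): point on the axle's axis at the collar's face that looks to the tip. Collar 30 mm diameter, 6 mm thick; behind it, up to the handle, 26 mm of neck of 15 mm diameter. Axes as axle
- axle_tip (a point): end of the axle's bare rod, on its axis, 118 mm ahead of the collar's face. The rod is 15 mm in diameter, its end bluntly chamfered (1.2 mm). Axes as axle
- roller: loose pale wooden roller, a tube 84 mm long, 56 mm outside diameter, 0.14 to 0.28 kg. In it sits a white nylon bearing sleeve (41 mm outside, 18 mm through bore: 1.5 mm of play all round the rod) whose bore runs 6 mm off the roller's middle: above it or up to 80 degrees to either side of straight up; which way is not measured. The sleeve hardly gives
- roller_center (a point): centre of the roller. Its y axis runs along the roller, at the start pointing downhill to the rest's stop; x is level, z up square to the slope. The bore runs parallel to y, 6 mm off this axis
- roller_mouth (a point): middle of the roller's uphill end, 42 mm from its centre. The axle goes in at this end, where the bore opens 6 mm off this point, upward or up to 80 degrees to either side of it; axes as roller
- rest: fixed grey drying rest, base 84 x 120 x 10 mm, origin under its middle on the worktop. The roller lies in its trough, bore sloping down 0.26 rad (15 degrees) towards the rest's +y. The stop at the low end has a slot 42 mm wide, open at the top: the rod's tip passes through (34 mm out of the roller when the collar meets the roller) and lifts out upward
- rest_seat (a point): the roller's centre as it lies in the rest, 62 mm above the worktop; axes level, y towards the low end
- stand: fixed steel stand, base 80 x 150 x 10 mm, origin under its middle on the worktop. Two posts 8 mm thick at y = -60.5 and +60.5 mm end in V notches, open at the top (mouths about 45 mm wide), that hold a 15 mm rod level, its axis 65 mm above the worktop; the notches end about 80 mm above it. The handle belongs at the -y side
- stand_axis (a point): point midway between the notches on the axis of a lying axle, 65 mm above the worktop; y runs from handle to tip. A well placed axle has its collar's face 41.5 mm to the -y side of here (9 mm of play either way)
- tea: bystander, dark tea carton, loose; origin under its middle
- carton: bystander, small violet and orange carton, loose; origin under its middle
- peeling_knife: bystander, black peeler, loose; origin under its middle
- vitamins: bystander, white jar with a pale blue lid, loose; origin under its middle

How it is judged (in metres and radians):
On the way, in this order (a step that is already met when the one before it is completed fails the run):
1. the axle is threaded through the bore until its collar meets the roller (within 2.5 mm), while the roller lies in the rest (y of axle_tip in the frame of roller_center above 0.052 m and x of axle_tip in the frame of roller_center between -0.011 and 0.011 m and z of axle_tip in the frame of roller_center between -0.011 and 0.011 m and y of axle_collar in the frame of roller_center between -0.0445 and -0.035 m and angle between the y axis of axle_tip and the y axis of roller_center, either way round below 0.12 rad and distance between roller_center and rest_seat below 0.02 m), for 0.1 s.
2. the roller is lifted clear of the rest on the axle (y of axle_tip in the frame of roller_center above 0.052 m and x of axle_tip in the frame of roller_center between -0.011 and 0.011 m and z of axle_tip in the frame of roller_center between -0.011 and 0.011 m and y of axle_collar in the frame of roller_center below -0.035 m and angle between the y axis of axle_tip and the y axis of roller_center, either way round below 0.12 rad and height (world z) of roller_center above 0.105 m and contact force between roller and rest below 0.05 N), for 0.2 s.
At the end, for the whole second after the job is handed in: The axle lies in both notches (tip and handle within 5 to 6 mm of the notches' axis sideways and in height, the tip past the far post), runs through the whole bore of the roller, which hangs between the posts within 16 mm of the middle; all at rest and released (y of axle_tip in the frame of roller_center above 0.052 m and x of axle_tip in the frame of roller_center between -0.011 and 0.011 m and z of axle_tip in the frame of roller_center between -0.011 and 0.011 m and y of axle_collar in the frame of roller_center below -0.035 m and angle between the y axis of axle_tip and the y axis of roller_center, either way round below 0.12 rad and x of axle_tip in the frame of stand_axis between -0.005 and 0.005 m and z of axle_tip in the frame of stand_axis between -0.005 and 0.005 m and y of axle_tip in the frame of stand_axis above 0.066 m and x of axle_handle in the frame of stand_axis between -0.006 and 0.006 m and z of axle_handle in the frame of stand_axis between -0.006 and 0.006 m and y of roller_center in the frame of stand_axis between -0.016 and 0.016 m and linear speed of each of roller, axle below 0.02 m/s and contact force between the fingers and axle below 0.1 N); the robot touches nothing.
It fails at once if the gripper or arm touches the roller (contact force between any of the fingers, the arm and roller above 1 N).
It fails at once if the axle presses on the roller with more than 40 N (contact force between axle and roller above 40 N).
It fails at once if a bystander is moved by more than 30 mm (distance of any of tea, carton, peeling_knife, vitamins from where it was at the start of the episode above 0.03 m).
It also fails if it takes over 72 s, if anything falls off the work surface, if the arm or the gripper's body presses on something with over 40 N, if the wrist force passes 120 N, or if a joint passes its speed limit or range.

## Robot

A 6-joint arm with a two-finger parallel gripper is mounted at the origin on a cart in front of the work surface, level with it; the furniture and walls round the work are solid. World frame = base frame: x ahead of the robot, y to its left, z up, the work surface at z = 0. Lengths are in mm, angles in rad, forces in N, time in s.
With the tool pointing down it reaches from about 350 to 775 mm from the base axis. Payload 7.3 kg.
Tool frame: the origin (TCP) lies at the very end of the fingers, on their centre line; the grasp point (between the pads) lies 19 mm behind it; z points along the fingers, y is the direction in which the jaws open and shut (so a half turn about z gives the same grasp; the last joint's range is limited). The gripper opens to 92 mm and grips with 3 to 60 N. Pads are 19 mm wide; open, the fingers measure 130 mm over their backs; the gripper's body (75 mm by 190 mm) begins 47 mm behind the grasp point.
Start: joints at [-0.146, 0.342, 1.524, -0, 1.275, -0.146], TCP at [525.019, 0.019, 226.741] pointing down, gripper open.
Joint ranges: [-2.53, 2.53], [-0.77, 2.02], [0.04, 2.7], [-1, 4.14], [0.28, 2.66], [-3.11, 3.11]. Speed limits (rad/s): [2.57, 2.57, 3.14, 3.14, 3.14, 3.14].

## Interface

Orientations are given as [roll, pitch, yaw] about the fixed x, y, z axes, in that order (R = Rz(yaw) Ry(pitch) Rx(roll)).
In Python, from plant import bot gives the robot as it stands.
- The arm moves only by the tool arm_command, never from a script. Its argument "targets" is a list of rows, each an object of numbers: "x", "y", "z": the shift along the world's x, y, z in cm; "roll": the turn about the world's z in rad. In form: [{"x": .., "y": .., "z": .., "roll": ..}, ...]. A call has 1 to 8 rows; each row is the pose to reach, as a shift and turn from the pose commanded when the call began; what a row does not reach only later rows make up. A row lasts 1/12 s, in which the tool goes at most 41.7 mm and 7.16 degrees, less where a joint would pass 70% of its speed; a pose out of reach is approached as far as the arm can. A call with a gripper value outside its range is refused whole. "fingers" is the opening, from 0 (shut) to 1 (fully open), set as the call begins (left out, the last holds). The fingers move at their own pace and stop on an object; the grip force is fixed at half the most. Time passes only in rows, so rows that repeat a pose let the fingers close. It gives the time, the measured TCP pose, the force and the opening at its end, in the units of the state.
- bot.get_obs(): the state, without advancing time (a new reading comes with each control period).
- bot.capture(name): name is "scene" or "side" or "wrist"; returns a dict with "img" (420x560x3 uint8, blue, green, red), "fx", "fy", "cx", "cy" (pixels), "k1" (the pictures are not rectified: a ray, as slopes to the right and down, at radius r is drawn at 1 + k1 r^2 times it, then the intrinsics apply), "position" and "rotation" of the camera in the world; the wrist camera has in their place "hand_eye" (4x4, takes a point from camera to tool coordinates, whose origin is the TCP and whose axes are the flange's). Camera axes: x right, y down, z forward; pixel columns grow to the right and rows downward; lengths in mm; the calibration is good to about 2 mm. A picture is of the moment at which its call begins: read the wrist's pose just before it. There is no depth.
- bot.close_job(): hands the job in, once; it reports no verdict.
The state is a dict: "time": time; "joint_positions": joint angles; "dq": joint speeds; "tau": joint torques, N m; "tool_pos": TCP position; "tcp_rot": TCP orientation; "contact_force": force on the tool from outside, world axes, zero at the start; "moment": the same for the moment, N m; "grip_width": finger opening in mm.
Only numpy, scipy, OpenCV 4.12 (cv2) and the standard library are available. Lean on these libraries where they do the work, as an engineer would, in place of code of your own. Each camera call takes 0.05 s, during which the arm holds its last target.

## Working session

There is one attempt and no reset: what is moved stays moved. The work goes in short steps, Python scripts to look and compute and a tool call to move; the robot and the scene stay as the last step left them, time stands still between calls to the robot, and variables do not carry over. Pictures are saved under pics/ and viewed, and the job is handed in when it is done.

Besides the shell and the picture viewer there is one more tool, called after ">>>" by a JSON object that holds its "name" and its "arguments", one argument or row to a line. arm_command: Moves the arm, as the interface text tells. Its arguments: {"type":"object","properties":{"targets":{"type":"array","items":{"type":"object","properties":{"x":{"type":"number"},"y":{"type":"number"},"z":{"type":"number"},"roll":{"type":"number"}}}},"fingers":{"type":"number"}},"required":["targets"]}

```bash
mkdir -p pics; ls; cat > h.py <<'E'
import numpy as np, cv2, json, pickle
from plant import bot
def cap(n,f):
    d=bot.capture(n); o=bot.get_obs(); cv2.imwrite(f'pics/{f}.png',d['img']); pickle.dump((d,o),open(f'pics/{f}.pkl','wb')); return d,o
def load(f): return pickle.load(open(f'pics/{f}.pkl','rb'))
from scipy.spatial.transform import Rotation as Ro
def campose(d,o):
    if 'hand_eye' in d:
        T=np.eye(4);T[:3,:3]=Ro.from_euler('xyz',o['tcp_rot']).as_matrix();T[:3,3]=o['tool_pos']
        M=T@np.array(d['hand_eye']); return M[:3,:3],M[:3,3]
    return np.array(d['rotation']),np.array(d['position'])
def ray(f,u,v):
    d,o=load(f);R,p=campose(d,o)
    K=np.array([[d['fx'],0,d['cx']],[0,d['fy'],d['cy']],[0,0,1.]])
    q=cv2.undistortPoints(np.array([[[u,v]]],float),K,np.array([d['k1'],0,0,0.]),None,None)[0,0]
    # exact
    xd=np.array([(u-d['cx'])/d['fx'],(v-d['cy'])/d['fy']]); x=xd.copy()
    for _ in range(30): x=xd/(1+d['k1']*(x@x))
    r=R@np.array([x[0],x[1],1]); return p,r/np.linalg.norm(r)
def atz(f,u,v,z):
    p,r=ray(f,u,v); return p+r*(z-p[2])/r[2]
def proj(f,P):
    d,o=load(f);R,p=campose(d,o); c=R.T@(np.array(P,float)-p); x=c[:2]/c[2]; x=x*(1+d['k1']*(x@x))
    return np.array([d['fx']*x[0]+d['cx'],d['fy']*x[1]+d['cy']])
def tri(*obs):
    A=np.zeros((3,3));b=np.zeros(3)
    for f,u,v in obs:
        p,r=ray(f,u,v);M=np.eye(3)-np.outer(r,r);A+=M;b+=M@p
    P=np.linalg.solve(A,b); return P,[np.linalg.norm((np.eye(3)-np.outer(r,r))@(P-p)) for p,r in [ray(*o) for o in obs]]
def crop(f,x0,y0,x1,y1,s,out):
    im=cv2.imread(f'pics/{f}.png')[y0:y1,x0:x1]; im=cv2.resize(im,None,fx=s,fy=s,interpolation=cv2.INTER_CUBIC)
    for u in range((x0//20+1)*20,x1,20): cv2.putText(im,str(u),(int((u-x0)*s),10),0,.35,(0,0,255),1); cv2.line(im,(int((u-x0)*s),12),(int((u-x0)*s),18),(0,0,255),1)
    for v in range((y0//20+1)*20,y1,20): cv2.putText(im,str(v),(0,int((v-y0)*s)),0,.35,(0,0,255),1); cv2.line(im,(24,int((v-y0)*s)),(30,int((v-y0)*s)),(0,0,255),1)
    cv2.imwrite(f'pics/{out}.png',im)
E
python3 - <<'E'
from h import *
print(bot.get_obs())
for n in ['scene','side','wrist']:
    d,o=cap(n,n+'0'); print({k:v for k,v in d.items() if k!='img'})
E
```

```text
pics
{'time': 0.0, 'joint_positions': array([-1.45987061e-01,  3.42719244e-01,  1.52505112e+00, -1.83425647e-05,
        1.27540586e+00, -1.46030107e-01]), 'dq': array([-7.71422290e-04,  1.76301650e-03, -1.17829760e-03, -6.30926477e-05,
       -2.75008432e-04, -4.07088652e-04]), 'tau': array([ 7.61924657e-04, -4.31245601e+01, -2.44219762e+01,  7.17750052e-02,
        5.59406646e-02, -1.04314388e-04]), 'tool_pos': array([5.24573358e+02, 8.61405792e-02, 2.26034876e+02]), 'tcp_rot': array([-3.14002338e+00, -2.13075867e-04,  1.57084456e+00]), 'contact_force': array([ 0.10635373,  0.31849418, -0.69253243]), 'moment': array([0.00494906, 0.00306697, 0.00721569]), 'grip_width': 92.0802972308421}
{'fx': 475.27522880017204, 'fy': 475.27522880017204, 'cx': 279.4821959032572, 'cy': 209.873224227311, 'k1': -0.07208210467945975, 'position': array([  19.42055268, -906.38553007,  717.01502632]), 'rotation': array([-2.13272232,  0.01379233, -0.51936576])}
{'fx': 528.6121614036715, 'fy': 528.6121614036715, 'cx': 268.2857729832518, 'cy': 207.3313663701406, 'k1': -0.013650942833114767, 'position': array([ 349.43892345, 1002.87226479,  847.49079491]), 'rotation': array([-2.19752742,  0.00696909, -2.99567403])}
{'fx': 368.2405900961006, 'fy': 368.2405900961006, 'cx': 276.0898580871847, 'cy': 210.18601237856996, 'k1': 0.0064080875404722215, 'hand_eye': array([[ 1.82873536e-04, -9.58457125e-01, -2.85236578e-01,
         7.57800825e+01],
       [ 9.99999863e-01,  3.15204313e-04, -4.18026012e-04,
        -3.67498852e-01],
       [ 4.90567810e-04, -2.85236462e-01,  9.58457052e-01,
        -1.57121513e+02],
       [ 0.00000000e+00,  0.00000000e+00,  0.00000000e+00,
         1.00000000e+00]])}
```

```bash
sed -i "s/return np.array(d\['rotation'\]),/return Ro.from_euler('xyz',d['rotation']).as_matrix(),/" h.py
```

```text
(no output)
```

View pics/scene0.png

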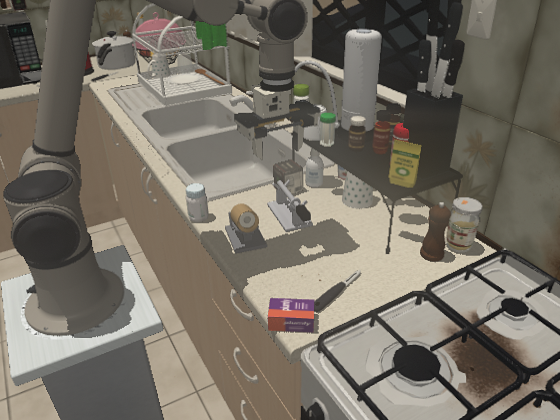

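View pics/side0.png

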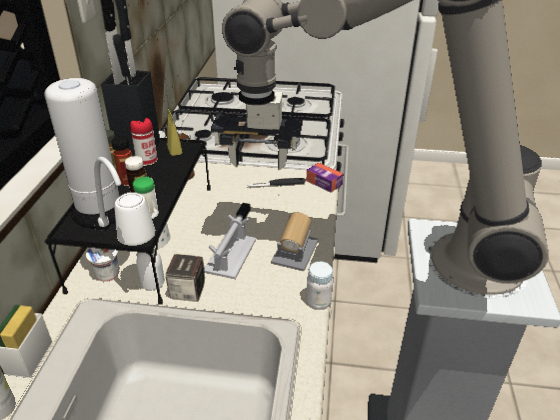

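View pics/wrist0.png

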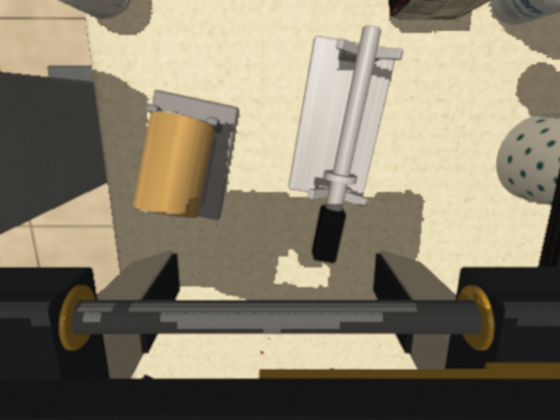

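```bash
python3 - <<'E'
from h import *
crop('wrist0',280,10,420,275,3,'c1'); crop('wrist0',120,80,250,230,5,'c2')
E
cd pics; python3 -c "
import cv2
im=cv2.imread('c1.png');print(im.shape);cv2.imwrite('c1.png',cv2.resize(im,None,fx=.75,fy=.75))"
```

```text
(795, 420, 3)
```

View pics/c1.png

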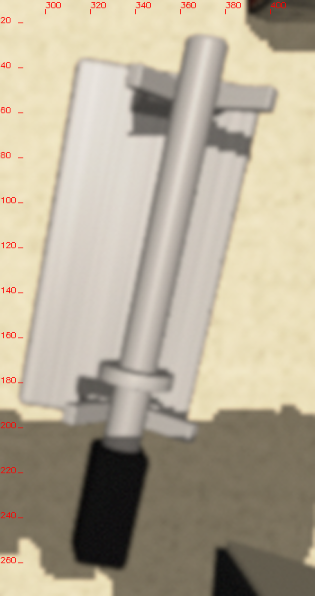

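View pics/c2.png

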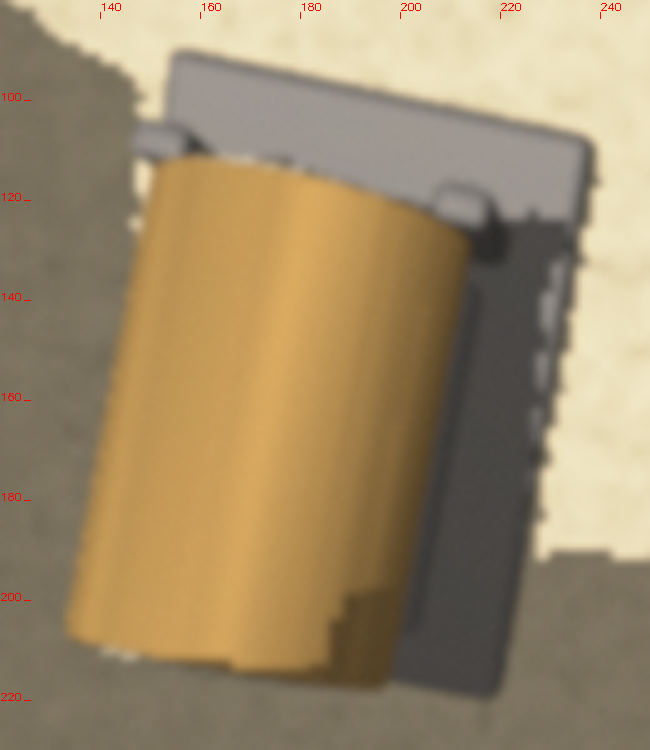

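```bash
python3 - <<'E'
from h import *
f='wrist0'
np.set_printoptions(precision=1,suppress=True)
print(campose(*load(f)))
h=[atz(f,u,v,76) for u,v in [(312,256.7),(334.2,262.4),(323,205.5),(345.8,215)]]; print('handle',h)
print('widths',np.linalg.norm(h[0]-h[1]),np.linalg.norm(h[2]-h[3]),np.linalg.norm((h[0]+h[1]-h[2]-h[3])/2))
print('tip',atz(f,371,26.5,65+5), 'standbase',[atz(f,*c,10) for c in [(315,36),(290,188)]])
b=[atz(f,*c,10) for c in [(155,90.4),(238.6,108.4),(219.4,219.4)]]; print('rest',b,np.linalg.norm(b[0]-b[1]),np.linalg.norm(b[1]-b[2]),'centre',(b[0]+b[2])/2)
d1=b[0]-b[1]; print('yaw',np.degrees(np.arctan2(d1[0],-d1[1]))-90+0, np.degrees(np.arctan2(*(b[1]-b[2])[:2])))
E
```

```text
(array([[ 1. ,  0. , -0. ],
       [ 0. , -1. , -0.3],
       [-0. ,  0.3, -1. ]]), array([524.5,  75.8, 383.4]))
handle [array([556.5, -59.4,  76. ]), array([576.9, -65. ,  76. ]), array([564.7, -11.3,  76. ]), array([585. , -19.9,  76. ])]
widths 21.074985701908126 21.98375306266256 47.330027144180086
tip [597.2 130.5  70. ] standbase [array([559.9, 133.1,  10. ]), array([538.4, -11.1,  10. ])]
rest [array([407.2,  85.2,  10. ]), array([487.3,  68.5,  10. ]), array([463.5, -45.5,  10. ])] 81.78097842366914 116.4686306999225 centre [435.4  19.8  10. ]
yaw -191.73262351988177 11.77529900807134
```

```bash
python3 - <<'E'
from h import *
crop('scene0',180,160,320,270,5,'c3'); crop('side0',190,180,330,290,5,'c4')
E
```

```text
(no output)
```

View pics/c3.png

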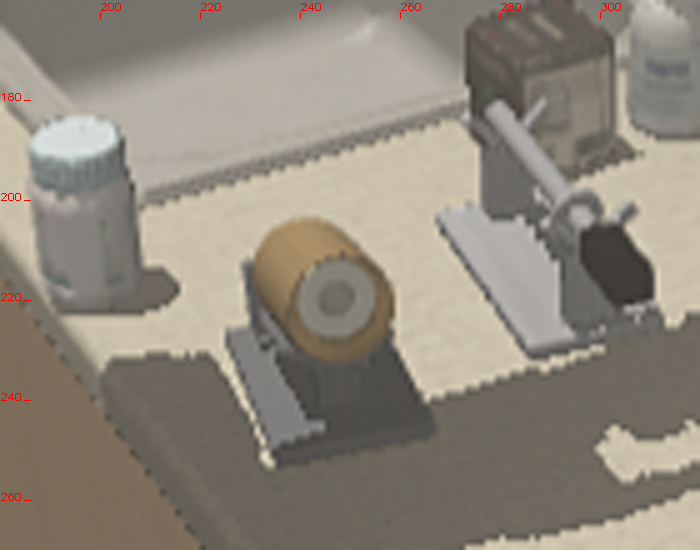

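View pics/c4.png

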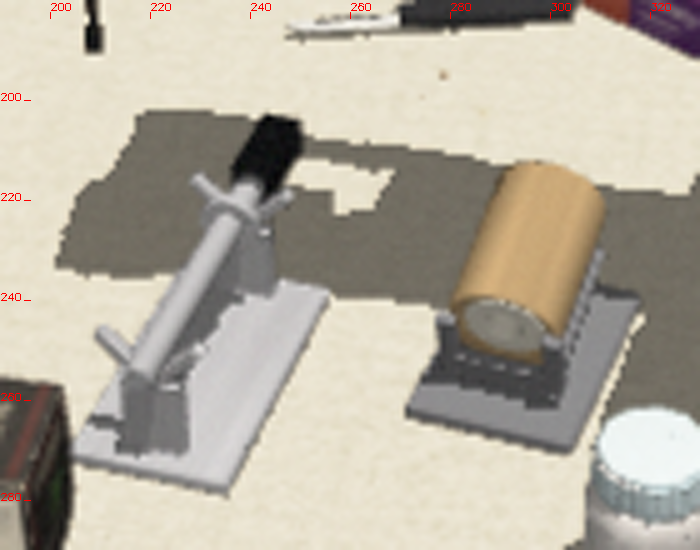

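```bash
python3 - <<'E'
from h import *
np.set_printoptions(precision=1,suppress=True)
A=[atz('side0',271.4,262,10),atz('side0',304,269.6,10),atz('side0',317.4,240,10)]
print('side: ++,-+,--',A); 
print('scene +-, --, -+',[atz('scene0',*c,10) for c in [(267,243.5),(234.5,250),(225.6,226)]])
print('wrist -+,++,+-',[atz('wrist0',*c,10) for c in [(155,90.4),(238.6,108.4),(219.4,219.4)]])
print(tri(('side0',271.4,262),('wrist0',238.6,108.4)),tri(('side0',304,269.6),('wrist0',155,90.4)))
print(tri(('scene0',267,243.5),('wrist0',219.4,219.4)))
# tip & handle rear
print('tip', tri(('scene0',278.5,181),('side0',219,254),('wrist0',371,26.5)))
E
```

```text
side: ++,-+,-- [array([484.1,  76.4,  10. ]), array([405.4,  92.1,  10. ]), array([382.2, -20.1,  10. ])]
scene +-, --, -+ [array([462.7, -48.1,  10. ]), array([380.8, -30.9,  10. ]), array([405.5,  77.3,  10. ])]
wrist -+,++,+- [array([407.2,  85.2,  10. ]), array([487.3,  68.5,  10. ]), array([463.5, -45.5,  10. ])]
(array([485.9,  68.2,   2.4]), [np.float64(0.655699233233896), np.float64(0.6556992332340412)]) (array([405.6,  85.4,   4. ]), [np.float64(0.22932519201941415), np.float64(0.22932519201954632)])
(array([463.5, -46.1,   8.4]), [np.float64(0.24999359216843536), np.float64(0.24999359216829098)])
tip (array([596.9, 129.9,  67.4]), [np.float64(1.2184048282555762), np.float64(1.8220448250900063), np.float64(1.3687748157929343)])
```

>>> {"name": "arm_command", "arguments": {
  "targets": [
    {"x": -1.2, "y": -1.1, "z": -0.5, "roll": -0.12},
    {"x": -2.5, "y": -2.2, "z": -1, "roll": -0.24},
    {"x": -3.7, "y": -3.4, "z": -1.5, "roll": -0.36},
    {"x": -5, "y": -4.5, "z": -2, "roll": -0.48},
    {"x": -6.2, "y": -5.6, "z": -2.5, "roll": -0.6},
    {"x": -7.4, "y": -6.8, "z": -3, "roll": -0.72},
    {"x": -8.6, "y": -8, "z": -3.5, "roll": -0.84},
    {"x": -9.8, "y": -9.1, "z": -4, "roll": -0.96}
  ]
}}

```text
time: 0.82
tool_pos: [426.3, -91.5, 186.4]
tcp_rot: [-3.141, 0.0, 0.605]
contact_force: [0.1, -0.4, -0.6]
grip_width: 91.7
```

>>> {"name": "arm_command", "arguments": {
  "targets": [
    {"z": -1, "roll": -0.12},
    {"z": -2, "roll": -0.24},
    {"z": -3, "roll": -0.36},
    {"z": -4, "roll": -0.48},
    {"z": -5, "roll": -0.6},
    {"z": -6, "roll": -0.72},
    {"z": -7, "roll": -0.84},
    {"z": -8, "roll": -0.96}
  ]
}}

```text
$.targets[0]: bad value
```

>>> {"name": "arm_command", "arguments": {
  "targets": [
    {"z": 0, "roll": -0.12},
    {"z": 0, "roll": -0.24},
    {"z": 0, "roll": -0.36},
    {"z": 0, "roll": -0.48},
    {"z": 0, "roll": -0.6},
    {"z": 0, "roll": -0.72},
    {"z": -0.5, "roll": -0.84},
    {"z": -1, "roll": -0.96}
  ]
}}

```text
$.targets[0]: bad value
```

>>> {"name": "arm_command", "arguments": {
  "targets": [
    {"roll": -0.12},
    {"roll": -0.24},
    {"roll": -0.26},
    {"roll": -0.26}
  ]
}}

```text
$.targets[0]: bad value
```

```bash
python3 - <<'E'
from h import *
d,o=cap('wrist','w1');print(o['time'],o['tool_pos'],o['tcp_rot'],o['joint_positions'])
E
```

```text
0.8667 [423.99887006 -92.41086043 185.36705227] [-3.13960938e+00  2.98828388e-03  5.97141269e-01] [-3.90529196e-01  2.20896312e-01  1.81983861e+00 -1.57026852e-03
  1.10415922e+00  5.83837581e-01]
```

View pics/w1.png

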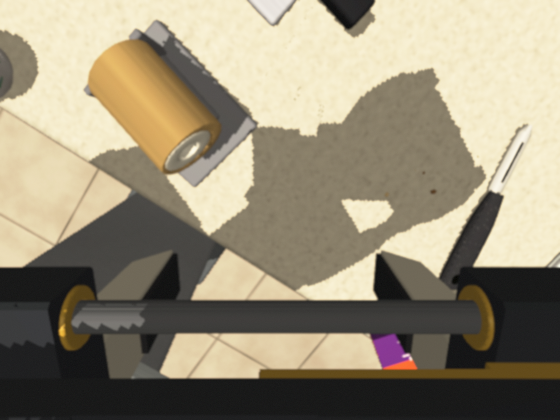

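```bash
python3 - <<'E'
from h import *
np.set_printoptions(precision=1,suppress=True)
print(atz('w1',395,355,30),atz('w1',470,270,10),atz('scene0',290,300,40),atz('scene0',268,312,40))
E
```

```text
[ 351.5 -286.4   30. ] [ 461.5 -299.    10. ] [ 390.8 -281.6   40. ] [ 335.1 -289.1   40. ]
```

>>> {"name": "arm_command", "arguments": {
  "targets": [
    {"x": 0, "y": 0, "z": -0.5, "roll": -0.12},
    {"x": 0, "y": 0, "z": -1, "roll": -0.24},
    {"x": 0, "y": 0, "z": -1.5, "roll": -0.36},
    {"x": 0, "y": 0, "z": -2, "roll": -0.48},
    {"x": 0, "y": 0, "z": -2.5, "roll": -0.6},
    {"x": 0, "y": 0, "z": -3, "roll": -0.72},
    {"x": 0, "y": 0, "z": -3.5, "roll": -0.84},
    {"x": 0, "y": 0, "z": -4, "roll": -0.96}
  ]
}}

```text
time: 1.53
tool_pos: [427.2, -90.8, 146.5]
tcp_rot: [-3.142, 0.0, -0.353]
contact_force: [-0.7, 0.1, -0.2]
grip_width: 91.9
```

>>> {"name": "arm_command", "arguments": {
  "targets": [
    {"x": 0, "y": 0, "z": -0.5, "roll": -0.12},
    {"x": 0, "y": 0, "z": -1, "roll": -0.24},
    {"x": 0, "y": 0, "z": -1.5, "roll": -0.36},
    {"x": 0, "y": 0, "z": -2, "roll": -0.48},
    {"x": 0, "y": 0, "z": -2.5, "roll": -0.6},
    {"x": 0, "y": 0, "z": -3, "roll": -0.72},
    {"x": 0, "y": 0, "z": -3.5, "roll": -0.84},
    {"x": 0, "y": 0, "z": -4, "roll": -0.96}
  ]
}}

```text
time: 2.2
tool_pos: [427.2, -90.8, 106.5]
tcp_rot: [3.141, 0.0, -1.313]
contact_force: [0.2, 0.5, -0.4]
grip_width: 92.0
```

>>> {"name": "arm_command", "arguments": {
  "targets": [
    {"x": 0, "y": 0, "z": -0.5, "roll": -0.12},
    {"x": 0, "y": 0, "z": -1, "roll": -0.24},
    {"x": 0, "y": 0, "z": -1, "roll": -0.26},
    {"x": 0, "y": 0, "z": -1, "roll": -0.26}
  ]
}}

```text
time: 2.53
tool_pos: [427.0, -90.8, 96.6]
tcp_rot: [3.141, 0.0, -1.566]
contact_force: [0.7, -0.7, -0.0]
grip_width: 91.5
```

```bash
python3 - <<'E'
from h import *
d,o=cap('wrist','w2');print(o['time'],o['tool_pos'],o['tcp_rot'],o['joint_positions'])
E
```

```text
2.5833 [427.20187625 -90.87436679  96.85521468] [ 3.14148651e+00  5.36832530e-05 -1.56501658e+00] [-3.85431502e-01  3.49666089e-01  1.93436727e+00  1.21019679e-05
  8.57677890e-01  2.75037348e+00]
```

View pics/w2.png

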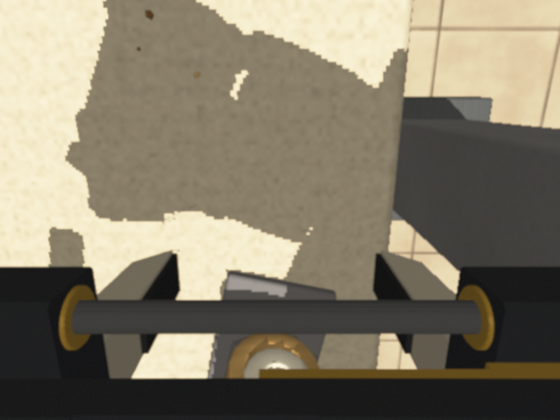

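>>> {"name": "arm_command", "arguments": {
  "targets": [
    {"x": 0, "y": 0, "z": 2.5, "roll": 0},
    {"x": 0, "y": 2, "z": 5.3, "roll": 0},
    {"x": 0, "y": 5, "z": 5.3, "roll": 0},
    {"x": 0, "y": 5.4, "z": 5.3, "roll": 0},
    {"x": 0, "y": 5.4, "z": 5.3, "roll": 0}
  ]
}}

```text
time: 3.0
tool_pos: [427.1, -35.8, 150.3]
tcp_rot: [-3.141, -0.0, -1.564]
contact_force: [-0.3, 0.1, -0.7]
grip_width: 91.7
```

```bash
python3 - <<'E'
from h import *
d,o=cap('wrist','w3');print(o['time'],o['tool_pos'],o['tcp_rot'])
print(proj('w3',[427,-19,73]))
crop('w3',200,130,360,290,4,'w3c')
E
```

```text
3.05 [426.99239178 -36.64790485 149.9030825 ] [-3.14136864e+00 -3.74813470e-04 -1.56502889e+00]
[275.20735639 247.38060944]
```

View pics/w3.png

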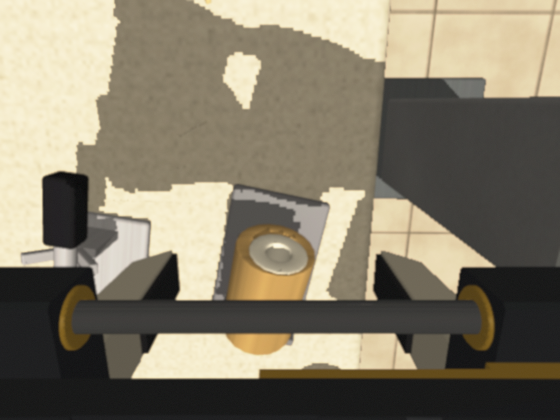

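View pics/w3c.png

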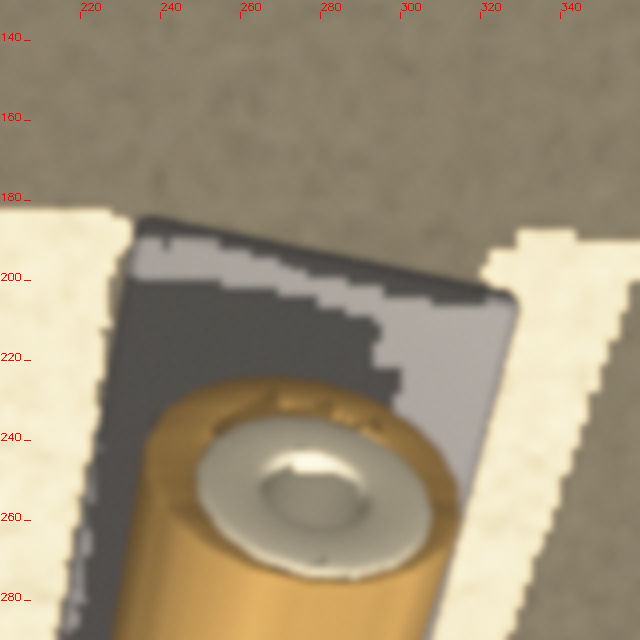

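```bash
cat > fit.py <<'E'
from h import *
from scipy.optimize import least_squares
np.set_printoptions(precision=2,suppress=True)
S=np.array([(196,480),(215,440),(255,420),(300,415),(350,425),(395,447),(425,480),(432,510),(415,550),(380,572),(340,579),(290,570),(240,545),(207,515)])/4+[200,130]
O=np.array([(145,450),(160,420),(190,395),(230,381),(270,378),(320,383),(370,400),(410,422),(440,455),(458,490)])/4+[200,130]
t=np.radians(15)
def frame(yaw):
    y=np.array([np.sin(yaw)*np.cos(t),np.cos(yaw)*np.cos(t),-np.sin(t)])
    x=np.array([np.cos(yaw),-np.sin(yaw),0]); return x,y,np.cross(x,y)
th=np.linspace(0,2*np.pi,181)
def circ(c,x,z,r): return np.array([proj('w3',c+r*(np.cos(a)*x+np.sin(a)*z)) for a in th])
def segd(p,C):
    a=C[:-1];b=C[1:];ab=b-a;s=np.clip(((p-a)*ab).sum(1)/(ab*ab).sum(1),0,1);q=a+s[:,None]*ab
    return np.min(np.linalg.norm(p-q,axis=1))*1.0
def sd(p,C):
    import cv2
    return cv2.pointPolygonTest(C.astype(np.float32).reshape(-1,1,2),(float(p[0]),float(p[1])),True)
def res(q,full=False):
    c=q[:3];x,y,z=frame(q[3]);b=c+q[4]*x+q[5]*z-q[6]*y
    CO=circ(c,x,z,28);CS=circ(b,x,z,20.5)
    r=[sd(p,CO) for p in O]+[sd(p,CS) for p in S]
    return np.array(r+[(q[2]-72.9)/3,(q[3]-0.205)/.03,q[6]*1])
q0=np.array([427,-19,73,.205,0,6,0.])
s=least_squares(res,q0,diff_step=1e-4,x_scale=[1,1,1,.01,1,1,1])
print(s.x,s.cost);print(s.fun); print('phi deg',np.degrees(np.arctan2(s.x[4],s.x[5])),np.hypot(s.x[4],s.x[5]))
E
python3 fit.py
```

```text
[424.89 -18.44  74.78   0.22   0.     3.71   0.  ] 11.273223731558755
[-1.27 -0.43 -0.33 -0.41 -0.31 -0.46 -0.16 -0.05  1.39  2.4   1.05  1.51
  0.63 -0.44 -1.05 -1.67 -1.48 -0.48  0.28 -0.39 -0.96 -0.62 -0.05 -0.
  0.63  0.49  0.  ]
phi deg 5.5695355264204754e-18 3.711445756864753
```

```bash
cat >> fit.py <<'E'
print('---')
base=np.array([427,-19,73,.205,0,6,0.]);sc=np.array([1,1,1,.01,1,1,1])
g=lambda u: res(base+(u-10)*sc)
s=least_squares(g,np.full(7,10.),diff_step=1e-3)
q=base+(s.x-10)*sc
print(q,s.cost);print(s.fun); print('phi deg',np.degrees(np.arctan2(q[4],q[5])),np.hypot(q[4],q[5]))
im=cv2.imread('pics/w3.png')
x,y,z=frame(q[3]);b=q[:3]+q[4]*x+q[5]*z-q[6]*y
print('bore',b)
im=cv2.resize(im[130:290,200:360],None,fx=4,fy=4,interpolation=cv2.INTER_CUBIC)
for C,col in((circ(q[:3],x,z,28),(0,0,255)),(circ(b,x,z,20.5),(255,0,0)),(circ(b,x,z,9),(0,255,0))):
    cv2.polylines(im,[((C-[200,130]+.0)*4).astype(int)],True,col,1)
cv2.imwrite('pics/w3o.png',im)
E
python3 fit.py|sed -n '/---/,$p'
```

```text
---
[426.21 -18.    72.65   0.19  -1.92   4.67   0.48] 4.277730791661459
[ 0.46  0.75  0.23 -0.18 -0.22 -0.45 -0.24 -0.3   0.75  1.01  0.17  0.3
 -0.14 -0.74 -0.85 -1.02 -0.5   0.53  0.68 -0.37 -1.03 -0.7  -0.18 -0.38
 -0.08 -0.43  0.48]
phi deg -22.389813489578266 5.052460524378589
bore [424.47 -16.89  77.29]
```

View pics/w3o.png

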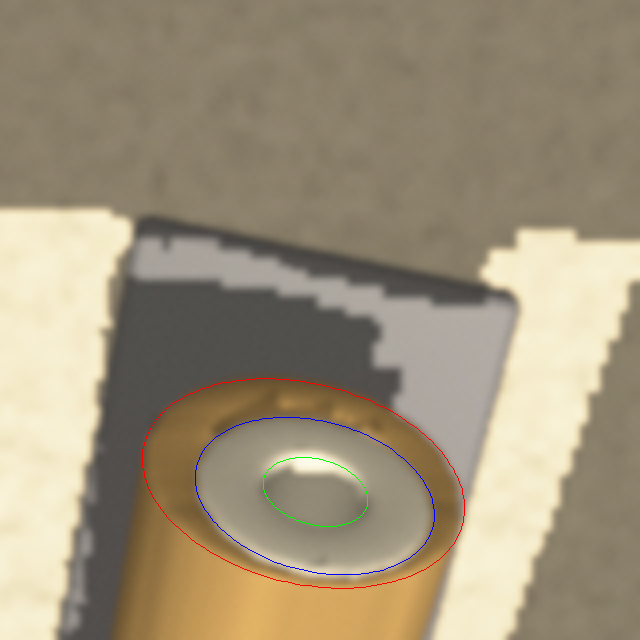

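```bash
python3 - <<'E'
from h import *
np.set_printoptions(precision=1,suppress=True)
print([atz('w3',*c,10) for c in [(236,184),(329.5,203)]])
for f,L in(('scene0',[(247,219.6)]),):
    for c in L: 
        print(proj('scene0',[424.4,-17,78]), c)
P=np.array([424.7,-17.5,78]); 
print(proj('side0',[434.5,21,62]))
crop('w3',10,150,160,290,4,'w3d')
E
```

```text
[array([459.6, -49.1,  10. ]), array([381.8, -33.3,  10. ])]
[246.4 219.4] (247, 219.6)
[295.2 232.1]
```

View pics/w3d.png

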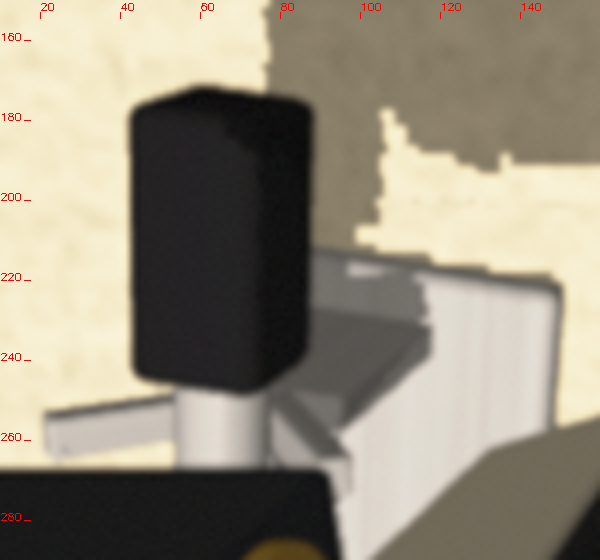

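```bash
cat > ov.py <<'E'
from h import *
import sys
c=np.array([570.8,-38.9,65]); yaw=np.radians(8.8)
def axle_pts(h,yaw,tilt=0):
    y=np.array([np.sin(yaw)*np.cos(tilt),np.cos(yaw)*np.cos(tilt),-np.sin(tilt)]);x=np.array([np.cos(yaw),-np.sin(yaw),0]);return x,y,np.cross(x,y)
def draw(f,h,yaw,tilt,box,s,out):
    x,y,z=axle_pts(h,yaw,tilt);im=cv2.imread(f'pics/{f}.png');x0,y0,x1,y1=box
    im=cv2.resize(im[y0:y1,x0:x1],None,fx=s,fy=s,interpolation=cv2.INTER_CUBIC)
    P=lambda p: tuple(((proj(f,p)-[x0,y0])*s).astype(int).tolist())
    for a in(-25,25):
        q=[P(h+a*y+i*x+k*z) for i,k in((11,11),(-11,11),(-11,-11),(11,-11))]
        for i in range(4): cv2.line(im,q[i],q[(i+1)%4],(0,0,255),1)
    for i in(-11,11): cv2.line(im,P(h-25*y+i*x+11*z),P(h+25*y+i*x+11*z),(0,0,255),1)
    for a,r in((57,15),(57,7.5),(175,7.5)):
        q=[P(h+a*y+r*(np.cos(t)*x+np.sin(t)*z)) for t in np.linspace(0,6.28,25)]
        cv2.polylines(im,[np.array(q)],True,(0,255,0),1)
    for i in (-7.5,7.5): cv2.line(im,P(h+57*y+i*x),P(h+175*y+i*x),(255,0,0),1)
    cv2.imwrite(f'pics/{out}.png',im)
if __name__=='__main__':
    draw('wrist0',c,yaw,0,(290,10,410,275),2,'o1');draw('w3',c,yaw,0,(10,150,150,290),3,'o2');draw('scene0',c,yaw,0,(265,170,325,240),5,'o3');draw('side0',c,yaw,0,(200,195,270,275),5,'o4')
    a=[cv2.imread(f'pics/o{i}.png') for i in(1,2,3,4)]
    H=max(i.shape[0] for i in a); a=[cv2.copyMakeBorder(i,0,H-i.shape[0],0,0,0) for i in a]
    m=np.hstack(a);print(m.shape); m=cv2.resize(m,(800,int(m.shape[0]*800/m.shape[1])));cv2.imwrite('pics/om.png',m)
    print('leg',atz('side0',208,188,0),atz('side0',158,300,0),'cup',atz('wrist0',500,160,60), 'tea',atz('wrist0',395,20,50))
E
python3 ov.py
```

```text
(530, 1310, 3)
leg [ 711.5294468  -224.64930711    0.        ] [7.15920817e+02 2.23853363e+02 1.13686838e-13] cup [720.49483738  25.73558526  60.        ] tea [621.08669024 138.7875842   50.        ]
```

View pics/om.png

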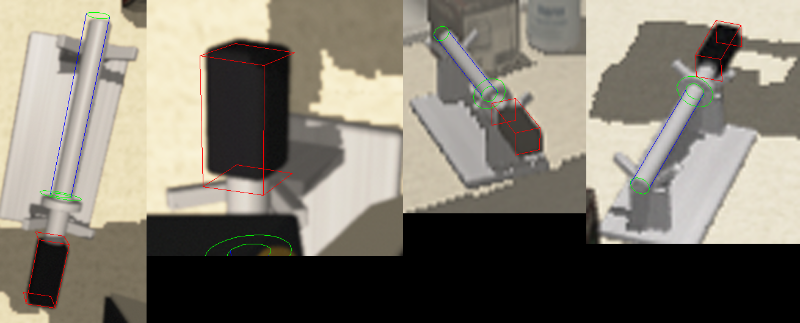

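>>> {"name": "arm_command", "arguments": {
  "targets": [
    {"x": 0, "y": 0, "z": 2, "roll": 0.12},
    {"x": 2, "y": 0, "z": 3, "roll": 0.24},
    {"x": 4, "y": 0, "z": 4, "roll": 0.36},
    {"x": 6, "y": 0.2, "z": 4, "roll": 0.48},
    {"x": 8, "y": 0.4, "z": 4, "roll": 0.6},
    {"x": 10, "y": 0.6, "z": 4, "roll": 0.72},
    {"x": 12, "y": 0.8, "z": 4, "roll": 0.84},
    {"x": 14.5, "y": 0.9, "z": 4, "roll": 0.96}
  ]
}}

```text
time: 3.72
tool_pos: [572.3, -29.1, 188.9]
tcp_rot: [3.14, 0.002, -0.603]
contact_force: [0.4, -0.7, -0.2]
grip_width: 91.9
```

>>> {"name": "arm_command", "arguments": {
  "targets": [
    {"x": 0, "y": 0, "z": 0, "roll": 0.12},
    {"x": 0, "y": 0, "z": 0, "roll": 0.24},
    {"x": 0, "y": 0, "z": 0, "roll": 0.36},
    {"x": 0, "y": 0, "z": 0, "roll": 0.48},
    {"x": 0, "y": 0, "z": 0, "roll": 0.6},
    {"x": 0, "y": 0, "z": 0, "roll": 0.72},
    {"x": 0, "y": 0, "z": 0, "roll": 0.84},
    {"x": 0, "y": 0, "z": 0, "roll": 0.96}
  ]
}}

```text
time: 4.38
tool_pos: [571.9, -29.3, 188.9]
tcp_rot: [-3.141, 0.001, 0.357]
contact_force: [-0.6, -0.8, -0.5]
grip_width: 91.7
```

>>> {"name": "arm_command", "arguments": {
  "targets": [
    {"x": 0, "y": 0, "z": 0, "roll": 0.12},
    {"x": 0, "y": 0, "z": 0, "roll": 0.24},
    {"x": 0, "y": 0, "z": 0, "roll": 0.36},
    {"x": 0, "y": 0, "z": 0, "roll": 0.48},
    {"x": 0, "y": 0, "z": 0, "roll": 0.6},
    {"x": 0, "y": 0, "z": -1, "roll": 0.72},
    {"x": 0, "y": 0, "z": -3, "roll": 0.84},
    {"x": 0, "y": 0, "z": -5, "roll": 0.96}
  ]
}}

```text
time: 5.05
tool_pos: [572.4, -29.4, 139.1]
tcp_rot: [3.14, 0.0, 1.317]
contact_force: [0.4, -0.0, -0.4]
grip_width: 92.0
```

>>> {"name": "arm_command", "arguments": {
  "targets": [
    {"x": 0, "y": 0, "z": 0, "roll": 0.1},
    {"x": 0, "y": 0, "z": 0, "roll": 0.1}
  ]
}}

```text
time: 5.22
tool_pos: [571.0, -29.1, 137.7]
tcp_rot: [-3.138, 0.0, 1.415]
contact_force: [0.8, -0.5, -0.1]
grip_width: 91.6
```

```bash
python3 - <<'E'
from h import *
d,o=cap('wrist','w4');print(o['time'],o['tool_pos'],o['tcp_rot'],o['joint_positions'])
E
```

```text
5.2667 [571.78971522 -29.07333262 138.78520476] [-3.13993811e+00  2.62642972e-04  1.40899063e+00] [-1.84476642e-01  5.09641225e-01  1.51402617e+00 -3.33456049e-04
  1.11957344e+00 -2.25250666e-02]
```

View pics/w4.png

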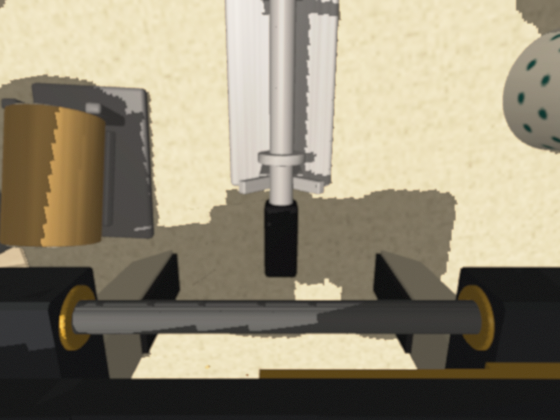

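```bash
python3 - <<'E'
from h import *
np.set_printoptions(precision=1,suppress=True)
print([atz('w4',*c,76) for c in[(281,276),(281.5,202)]],atz('w4',281,158,80),atz('w4',283.5,20,72.5))
d=atz('w4',283.5,20,72.5)-atz('w4',281,250,76);print(np.degrees(np.arctan2(d[0],d[1])))
E
```

```text
[array([569., -64.,  76.]), array([577.3, -14.2,  76. ])] [581.3  13.4  80. ] [594.4  86.7  72.5]
9.639636803955636
```

>>> {"name": "arm_command", "arguments": {
  "targets": [
    {"x": 0.3, "y": 0.2, "z": -2, "roll": 0},
    {"x": 0.3, "y": 0.2, "z": -5, "roll": 0},
    {"x": 0.3, "y": 0.2, "z": -8, "roll": 0},
    {"x": 0.3, "y": 0.2, "z": -9.3, "roll": 0},
    {"x": 0.3, "y": 0.2, "z": -9.3, "roll": 0}
  ]
}}

```text
time: 5.68
tool_pos: [573.3, -26.3, 43.8]
tcp_rot: [-3.136, 0.0, 1.408]
contact_force: [-0.7, 0.2, 0.6]
grip_width: 91.6
```

>>> {"name": "arm_command", "arguments": {
  "targets": [
    {"x": 0, "y": 0, "z": 0, "roll": 0},
    {"x": 0, "y": 0, "z": 0, "roll": 0},
    {"x": 0, "y": 0, "z": 0, "roll": 0},
    {"x": 0, "y": 0, "z": 0, "roll": 0},
    {"x": 0, "y": 0, "z": 0, "roll": 0},
    {"x": 0, "y": 0, "z": 0, "roll": 0},
    {"x": 0, "y": 0, "z": 0, "roll": 0}
  ],
  "fingers": 0
}}

```text
time: 6.27
tool_pos: [575.2, -26.0, 47.2]
tcp_rot: [3.141, 0.0, 1.411]
contact_force: [-0.6, -0.8, -0.1]
grip_width: 49.3
```

>>> {"name": "arm_command", "arguments": {
  "targets": [
    {"x": 0, "y": 0, "z": 0, "roll": 0},
    {"x": 0, "y": 0, "z": 0, "roll": 0},
    {"x": 0, "y": 0, "z": 0, "roll": 0},
    {"x": 0, "y": 0, "z": 0, "roll": 0},
    {"x": 0, "y": 0, "z": 0, "roll": 0},
    {"x": 0, "y": 0, "z": 0, "roll": 0}
  ],
  "fingers": 0
}}

```text
time: 6.77
tool_pos: [574.4, -25.9, 46.5]
tcp_rot: [-3.14, 0.0, 1.411]
contact_force: [-2.2, -0.3, 0.7]
grip_width: 21.6
```

>>> {"name": "arm_command", "arguments": {
  "targets": [
    {"x": 0, "y": 0, "z": 0.5, "roll": 0},
    {"x": 0, "y": 0, "z": 2, "roll": 0},
    {"x": 0, "y": 0, "z": 4, "roll": 0},
    {"x": 0, "y": 0, "z": 5, "roll": 0},
    {"x": 0, "y": 0, "z": 5, "roll": 0}
  ]
}}

```text
time: 7.18
tool_pos: [576.9, -26.3, 99.4]
tcp_rot: [3.136, 0.0, 1.411]
contact_force: [0.7, 0.5, -0.9]
grip_width: 21.8
```

```bash
python3 - <<'E'
from h import *
print({k:bot.get_obs()[k] for k in ('moment','contact_force')})
d,o=cap('wrist','w5');print(o['time'],o['tool_pos'],o['tcp_rot'],o['moment'])
E
```

```text
{'moment': array([-0.05765819, -0.01249285, -0.00611107]), 'contact_force': array([ 0.65804361,  0.52632196, -0.8860329 ])}
7.2333 [575.98711121 -26.15416023  97.87989413] [3.13823615e+00 7.36360610e-05 1.41080620e+00] [-0.03839601 -0.00935336 -0.02450427]
```

View pics/w5.png

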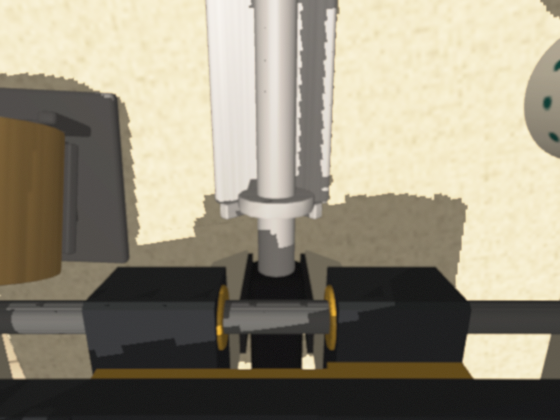

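```bash
python3 - <<'E'
from h import *
np.set_printoptions(precision=1,suppress=True)
crop('w4',210,140,360,290,4,'w4c')
print([atz('w4',*c,78) for c in[(240,187),(327,187),(283,183)]])
E
```

```text
[array([554. ,  -0.3,  78. ]), array([606. ,  -8.8,  78. ]), array([580.1,  -2.1,  78. ])]
```

View pics/w4c.png

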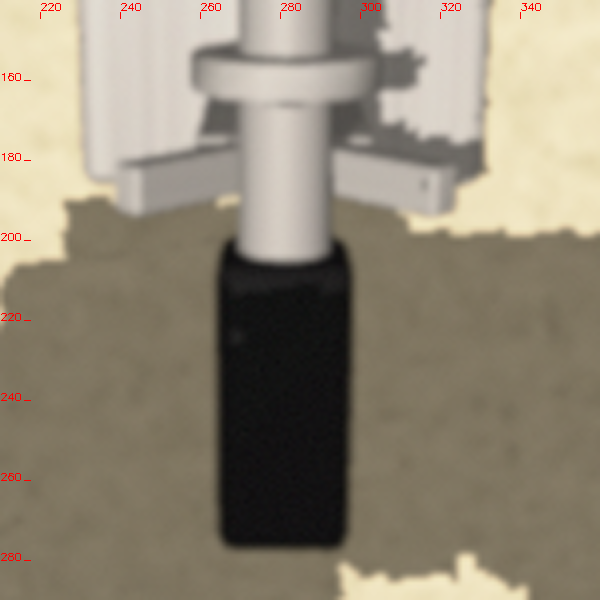

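>>> {"name": "arm_command", "arguments": {
  "targets": [
    {"x": -0.1, "y": 1.4, "z": 0, "roll": 0.1},
    {"x": -0.2, "y": 2.8, "z": 0, "roll": 0.2},
    {"x": -0.3, "y": 4.2, "z": 0, "roll": 0.3},
    {"x": -0.35, "y": 5.5, "z": -0.5, "roll": 0.385},
    {"x": -0.35, "y": 5.5, "z": -2, "roll": 0.385},
    {"x": -0.35, "y": 5.5, "z": -3, "roll": 0.385},
    {"x": -0.35, "y": 5.5, "z": -3, "roll": 0.385}
  ]
}}

```text
time: 7.82
tool_pos: [569.5, 29.2, 63.6]
tcp_rot: [-3.136, -0.002, 1.796]
contact_force: [0.5, -0.4, -1.5]
grip_width: 21.8
```

```bash
python3 - <<'E'
from h import *
d,o=cap('wrist','w6');print(o['time'],o['tool_pos'],o['tcp_rot'],o['moment'],o['contact_force'])
cap('side','s6');cap('scene','c6')
a=[cv2.imread('pics/w6.png'),None]
crop('s6',170,160,330,290,3,'s6c');crop('c6',190,150,330,270,3,'c6c')
E
cd pics; python3 -c "
import cv2,numpy as np
a=[cv2.imread(f) for f in('s6c.png','c6c.png')];H=max(i.shape[0] for i in a)
a=[cv2.copyMakeBorder(i,0,H-i.shape[0],0,0,0) for i in a];m=np.hstack(a);cv2.imwrite('m6.png',cv2.resize(m,(800,int(m.shape[0]*800/m.shape[1]))))"
```

```text
7.8667 [570.21773489  28.881794    64.81880211] [-3.13778834e+00 -1.08757897e-03  1.79516243e+00] [-0.01132727 -0.0212946  -0.01886073] [-0.53585625  0.15571688 -0.42928772]
```

View pics/w6.png

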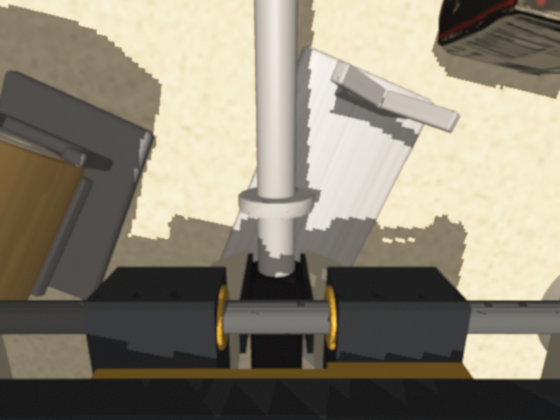

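View pics/m6.png

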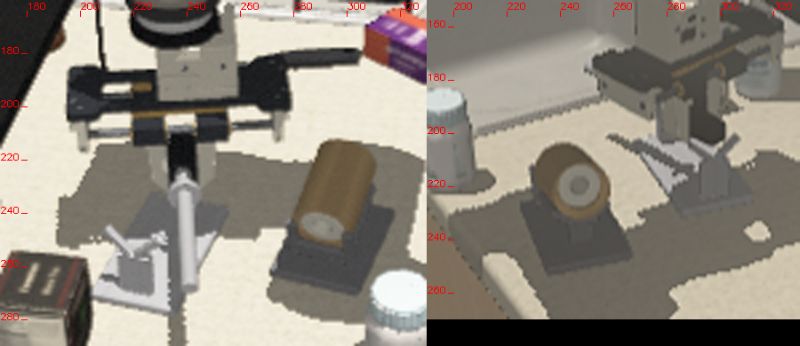

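>>> {"name": "arm_command", "arguments": {
  "targets": [
    {"x": 0, "y": 0, "z": -0.2, "roll": 0},
    {"x": 0, "y": 0, "z": -0.4, "roll": 0},
    {"x": 0, "y": 0, "z": -0.6, "roll": 0},
    {"x": 0, "y": 0, "z": -0.8, "roll": 0}
  ]
}}

```text
time: 8.3
tool_pos: [571.7, 28.8, 59.0]
tcp_rot: [3.141, 0.0, 1.796]
contact_force: [-2.2, 0.3, 7.3]
grip_width: 21.7
```

>>> {"name": "arm_command", "arguments": {
  "targets": [
    {"x": 0, "y": 0, "z": -0.1, "roll": 0},
    {"x": 0, "y": 0, "z": -0.2, "roll": 0},
    {"x": 0, "y": 0, "z": -0.3, "roll": 0},
    {"x": 0, "y": 0, "z": -0.4, "roll": 0}
  ]
}}

```text
time: 8.63
tool_pos: [572.0, 29.4, 56.0]
tcp_rot: [3.14, 0.0, 1.796]
contact_force: [-3.1, 2.5, 7.9]
grip_width: 21.5
```

>>> {"name": "arm_command", "arguments": {
  "targets": [
    {"x": 0, "y": 0, "z": -0.1, "roll": 0},
    {"x": 0, "y": 0, "z": -0.2, "roll": 0},
    {"x": 0, "y": 0, "z": -0.3, "roll": 0},
    {"x": 0, "y": 0, "z": -0.4, "roll": 0}
  ]
}}

```text
time: 8.97
tool_pos: [572.0, 29.8, 52.1]
tcp_rot: [3.14, -0.0, 1.796]
contact_force: [-3.1, 3.8, 9.2]
grip_width: 22.0
```

```bash
python3 - <<'E'
from h import *
d,o=cap('wrist','w7');print(o['time'],o['tool_pos'],o['tcp_rot'],o['moment'],o['contact_force'])
cap('side','s7')
crop('s7',170,160,330,290,4,'s7c')
E
```

```text
9.0167 [571.8957903   29.81070981  51.8888735 ] [ 3.13978588e+00 -4.47500338e-04  1.79589799e+00] [ 0.30881468  0.34096329 -0.01374973] [-1.71798257  3.7102104   9.06601661]
```

View pics/w7.png

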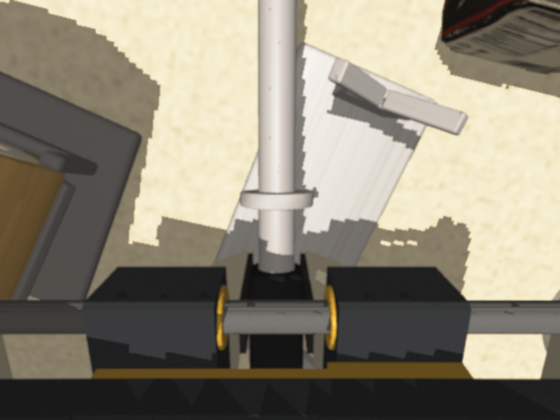

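View pics/s7c.png

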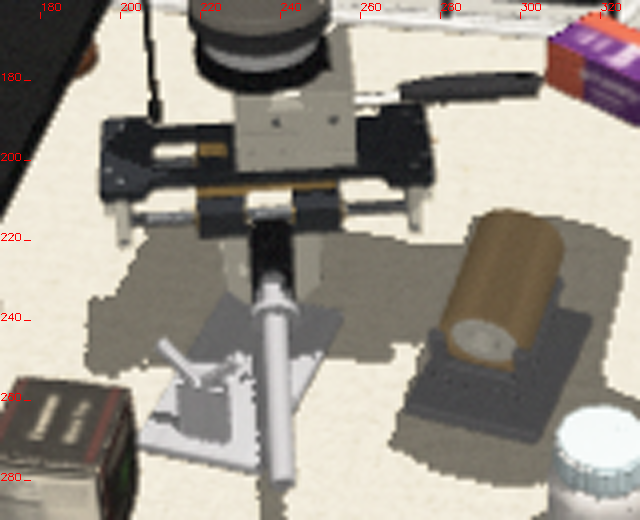

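```bash
cat > tl.py <<'E'
from ov import *
def tiltov(f,tilts,out,s=43.7,dz=0,box=(200,0,360,290)):
    d,o=load(f);T=o['tool_pos'];yaw=np.pi/2-o['tcp_rot'][2]
    ims=[]
    for t in tilts:
        tr=np.radians(t);x,y,z=axle_pts(None,yaw,tr)
        g=T+np.array([0,0,19+dz]); h=g-(57-s)*y
        draw(f,h,yaw,tr,box,2,'tmp'); im=cv2.imread('pics/tmp.png');cv2.putText(im,str(t),(5,15),0,.5,(0,0,255));ims.append(im)
    m=np.hstack(ims);cv2.imwrite(f'pics/{out}.png',m if m.shape[1]<=800 else cv2.resize(m,(800,int(m.shape[0]*800/m.shape[1]))))
if __name__=='__main__':
    tiltov('w6',[0],'t6');tiltov('w7',[8,11,14],'t7',box=(220,0,340,290))
E
python3 tl.py
```

```text
(no output)
```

View pics/t6.png

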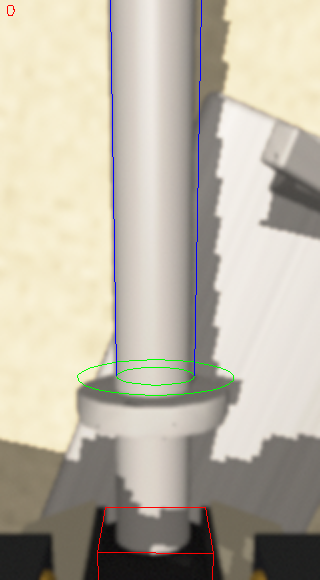

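View pics/t7.png

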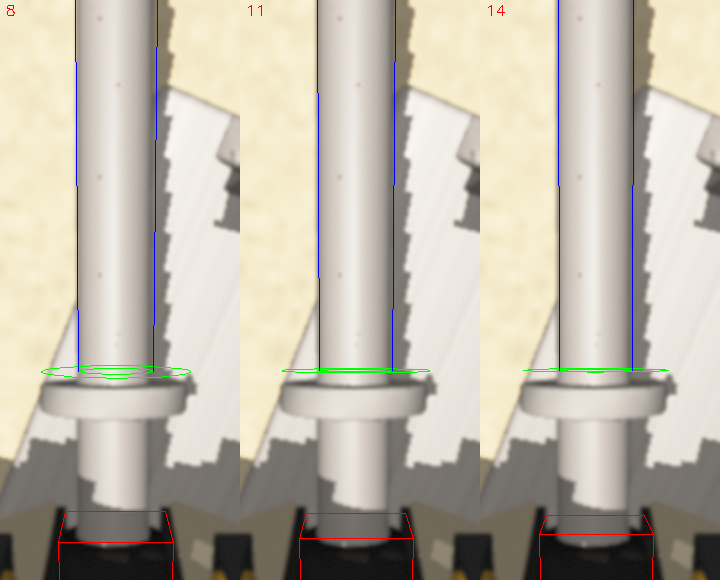

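```bash
cat > edge.py <<'E'
from ov import *
from scipy.optimize import least_squares
def edges(f,rows,uc=277,half=35,lo=12,excl=None):
    im=cv2.GaussianBlur(cv2.cvtColor(cv2.imread(f'pics/{f}.png'),cv2.COLOR_BGR2GRAY).astype(float),(0,0),1.0)
    L=[]
    for r in rows:
        g=np.abs(np.gradient(im[r]))
        out=[r]
        for sgn in(-1,1):
            us=np.arange(uc+sgn*lo,uc+sgn*half,sgn); k=us[np.argmax(g[us])]
            a,b,c=g[k-1],g[k],g[k+1]; out.append(k+(a-c)/(2*(a-2*b+c)+1e-9))
        L.append(out)
    return np.array(L)
if __name__=='__main__':
    np.set_printoptions(precision=1,suppress=True)
    for f in('w4','w5','w6','w7'):
        print(f);print(edges(f,range(5,180,20)).T)
E
python3 edge.py
```

```text
w4
[[  5.   25.   45.   65.   85.  105.  125.  145.  165. ]
 [263.4 252.4 264.2 255.6 242.3 242.8 243.6 247.9 261. ]
 [292.9 309.7 307.4 306.9 307.2 307.4 305.7 306.1 304.6]]
w5
[[  5.   25.   45.   65.   85.  105.  125.  145.  165. ]
 [249.5 253.5 253.8 254.3 254.4 255.  255.2 255.4 256. ]
 [297.3 297.  296.9 296.7 296.  299.1 295.7 299.6 295.3]]
w6
[[  5.   25.   45.   65.   85.  105.  125.  145.  165. ]
 [253.1 253.5 253.8 254.2 254.4 255.1 255.4 255.5 256. ]
 [312.  311.8 311.2 308.4 307.9 307.6 307.1 307.9 308.8]]
w7
[[  5.   25.   45.   65.   85.  105.  125.  145.  165. ]
 [257.1 257.2 257.1 257.3 257.3 257.2 257.5 257.5 257.5]
 [306.6 304.3 304.1 304.1 303.9 303.8 303.4 302.9 302.5]]
```

```bash
cat > tm.py <<'E'
from ov import *
def rows_model(f,tilt,dz,rows,s=43.7):
    d,o=load(f);T=o['tool_pos'];yaw=np.pi/2-o['tcp_rot'][2]
    x,y,z=axle_pts(None,yaw,np.radians(tilt));g=T+np.array([0,0,19+dz])
    R,p=campose(d,o)
    C=[]
    for a in np.linspace(s,s+118,60):
        q=g+a*y; v=p-q; v=v-(v@y)*y; D=np.linalg.norm(v); v/=D; w=np.cross(y,v)
        # tangent points
        r=7.5; sa=r/D; ca=np.sqrt(1-sa*sa)
        A=proj(f,q+r*(sa*v+ca*w));B=proj(f,q+r*(sa*v-ca*w)); C.append([A[1],min(A[0],B[0]),max(A[0],B[0])])
    C=np.array(C);i=np.argsort(C[:,0]);C=C[i]
    return np.array([[r,np.interp(r,C[:,0],C[:,1]),np.interp(r,C[:,0],C[:,2])] for r in rows])
if __name__=='__main__':
    np.set_printoptions(precision=1,suppress=True)
    for f,ts in(('w5',(0,2,4,6)),('w7',(10,13,15,17))):
        for t in ts:
            m=rows_model(f,t,0,[25,95,165]); print(f,t,m[:,1],m[:,2],m[:,2]-m[:,1])
E
python3 tm.py
```

```text
w5 0 [254.8 255.8 256.9] [299.  297.8 296.7] [44.2 42.  39.8]
w5 2 [255.3 256.2 257.1] [298.4 297.4 296.4] [43.1 41.2 39.3]
w5 4 [255.8 256.6 257.4] [297.8 297.  296.1] [42.  40.4 38.8]
w5 6 [256.2 256.9 257.6] [297.3 296.6 295.9] [41.  39.6 38.3]
w7 10 [258.6 259.  259.3] [297.6 297.1 296.7] [39.  38.2 37.3]
w7 13 [259.2 259.4 259.6] [296.8 296.5 296.3] [37.6 37.1 36.7]
w7 15 [259.6 259.7 259.8] [296.3 296.2 296.1] [36.7 36.4 36.2]
w7 17 [260. 260. 260.] [295.7 295.8 295.8] [35.8 35.8 35.8]
```

```bash
python3 - <<'E'
from edge import *
np.set_printoptions(precision=1,suppress=True)
for f in('w5','w6','w7'): print(f);e=edges(f,[25,35,65,95,105,125,135,155,165],half=25);print(e.T,(e[:,2]-e[:,1]))
E
```

```text
w5
[[ 25.   35.   65.   95.  105.  125.  135.  155.  165. ]
 [253.5 253.8 254.3 254.7 255.  255.2 255.4 255.5 256. ]
 [297.  296.8 296.7 296.3 299.1 295.7 295.7 298.8 295.3]] [43.5 43.  42.4 41.6 44.1 40.5 40.4 43.2 39.2]
w6
[[ 25.   35.   65.   95.  105.  125.  135.  155.  165. ]
 [253.5 253.7 254.2 254.8 255.1 255.4 255.5 255.7 256. ]
 [294.  294.  294.1 293.2 292.9 293.  292.9 292.6 292.6]] [40.6 40.3 39.9 38.5 37.9 37.7 37.3 37.  36.7]
w7
[[ 25.   35.   65.   95.  105.  125.  135.  155.  165. ]
 [257.2 257.1 257.3 257.3 257.2 257.5 257.5 255.6 257.5]
 [293.2 293.2 292.9 305.9 292.6 292.5 302.5 292.3 314.1]] [36.  36.  35.6 48.7 35.3 35.  45.  36.7 56.6]
```

>>> {"name": "arm_command", "arguments": {
  "targets": [
    {"x": 0, "y": 0, "z": -0.1, "roll": 0},
    {"x": 0, "y": 0, "z": -0.2, "roll": 0},
    {"x": 0, "y": 0, "z": -0.2, "roll": 0}
  ]
}}

```text
time: 9.32
tool_pos: [571.9, 29.9, 50.0]
tcp_rot: [3.14, -0.0, 1.796]
contact_force: [-3.2, 4.7, 8.0]
grip_width: 21.9
```

>>> {"name": "arm_command", "arguments": {
  "targets": [
    {"x": 0, "y": 0, "z": 0.5, "roll": 0},
    {"x": 0, "y": 0, "z": 3, "roll": 0},
    {"x": 0, "y": 0, "z": 6, "roll": 0},
    {"x": 0, "y": 0, "z": 8, "roll": 0},
    {"x": -2, "y": 0, "z": 9, "roll": 0},
    {"x": -4, "y": 0, "z": 9, "roll": 0},
    {"x": -4, "y": 0, "z": 9, "roll": 0}
  ]
}}

```text
time: 9.9
tool_pos: [528.6, 29.2, 139.4]
tcp_rot: [-3.14, -0.0, 1.796]
contact_force: [0.4, 0.0, -1.8]
grip_width: 21.9
```

```bash
python3 - <<'E'
from edge import *
from tm import rows_model
np.set_printoptions(precision=1,suppress=True)
d,o=cap('wrist','w8');print(o['time'],o['tool_pos'],o['tcp_rot'],o['moment'],o['contact_force'])
cap('side','s8');cap('scene','c8')
f='w8';e=edges(f,[25,45,65,85,105,125,145,165],half=25);print(e.T,(e[:,2]-e[:,1]))
for t in (11,13,15,17):
    m=rows_model(f,t,0,[25,95,165]); print(f,t,m[:,1],m[:,2],m[:,2]-m[:,1])
crop('s8',170,150,330,290,4,'s8c');crop('c8',190,130,330,270,4,'c8c')
E
```

```text
9.95 [530.2  29.  139.3] [-3.1  0.   1.8] [-0. -0. -0.] [ 1.6  0.1 -0.1]
[[ 25.   45.   65.   85.  105.  125.  145.  165. ]
 [257.6 257.5 257.5 257.5 257.8 257.8 257.7 257.7]
 [295.  292.5 292.1 292.  292.  292.  291.8 290.9]] [37.4 35.  34.6 34.6 34.2 34.1 34.1 33.2]
w8 11 [258.8 259.1 259.4] [297.3 296.9 296.5] [38.5 37.8 37.1]
w8 13 [259.2 259.4 259.6] [296.8 296.5 296.3] [37.6 37.1 36.7]
w8 15 [259.6 259.7 259.8] [296.3 296.2 296. ] [36.7 36.5 36.2]
w8 17 [260. 260. 260.] [295.8 295.8 295.8] [35.8 35.8 35.8]
```

View pics/w8.png

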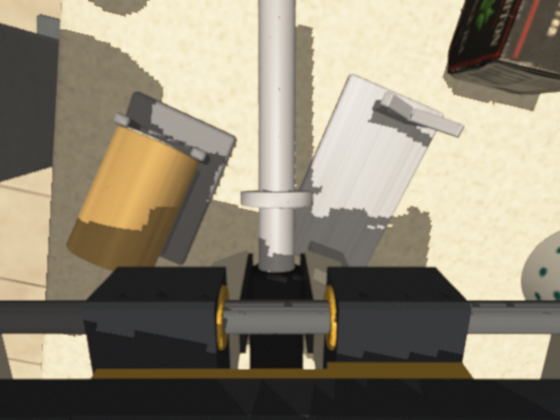

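View pics/s8c.png

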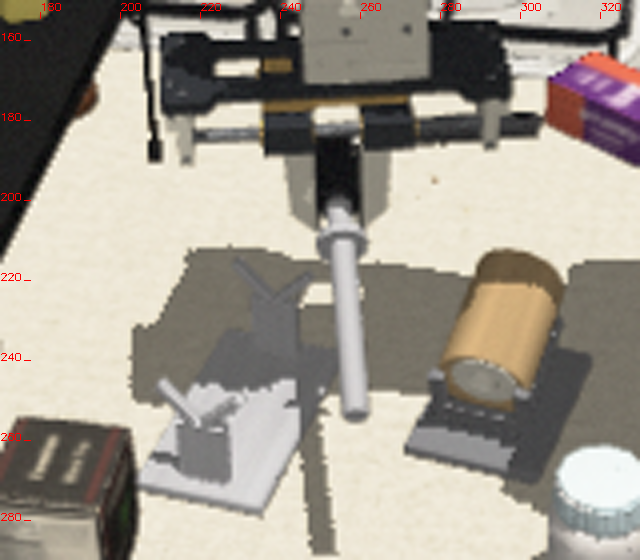

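View pics/c8c.png

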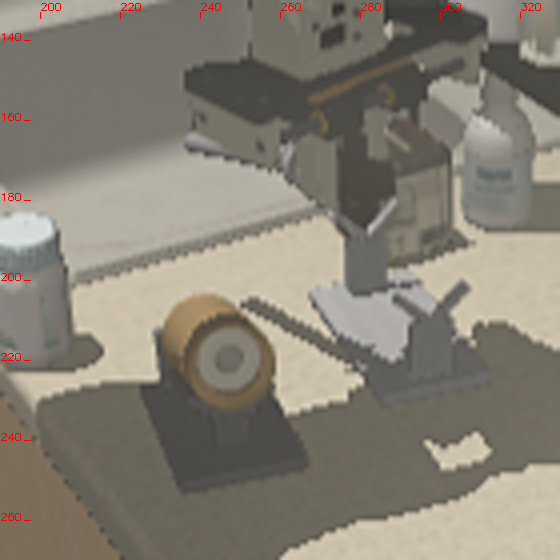

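```bash
python3 - <<'E'
from ov import *
np.set_printoptions(precision=1,suppress=True)
d,o=load('w8');T=o['tool_pos'];yaw=np.pi/2-o['tcp_rot'][2]
for s in(42,43.7,46):
  for t in (0,11,13,15,17):
    x,y,z=axle_pts(None,yaw,np.radians(t));g=T+[0,0,19]
    print(s,t,'tip',proj('s8',g+(s+118)*y),'collar',proj('s8',g+s*y), 'wrist collar top',proj('w8',g+s*y+15*z), proj('w8',g+(s-32)*y+11*z))
E
python3 -c "
from sys import path;path.insert(0,'.')
import os;os.chdir('.')
from h import *
crop('w8',230,170,330,290,5,'w8c')"
```

```text
42 0 tip [258.5 242.4] collar [255.1 208.4] wrist collar top [278.2 202.7] [278.  280.7]
42 11 tip [258.7 252.8] collar [255.2 211.2] wrist collar top [278.1 191.1] [278.  273.6]
42 13 tip [258.7 254.4] collar [255.2 211.6] wrist collar top [278.1 189.6] [278.  272.4]
42 15 tip [258.7 256. ] collar [255.2 212. ] wrist collar top [278.1 188.3] [278.  271.3]
42 17 tip [258.7 257.4] collar [255.2 212.4] wrist collar top [278.  187.1] [278.  270.1]
43.7 0 tip [258.6 242.9] collar [255.2 208.9] wrist collar top [278.2 197.9] [278.  276.6]
43.7 11 tip [258.8 253.5] collar [255.2 211.7] wrist collar top [278.1 186.5] [278.  269.3]
43.7 13 tip [258.8 255.1] collar [255.2 212.2] wrist collar top [278.1 185. ] [278.  268.1]
43.7 15 tip [258.8 256.7] collar [255.3 212.6] wrist collar top [278.1 183.7] [278.  266.9]
43.7 17 tip [258.8 258.1] collar [255.3 213. ] wrist collar top [278.  182.6] [278.  265.7]
46 0 tip [258.7 243.6] collar [255.2 209.5] wrist collar top [278.2 191.4] [278.  271.1]
46 11 tip [258.8 254.3] collar [255.3 212.5] wrist collar top [278.1 180.2] [278.  263.5]
46 13 tip [258.9 256. ] collar [255.3 213. ] wrist collar top [278.1 178.8] [278.  262.2]
46 15 tip [258.9 257.6] collar [255.3 213.4] wrist collar top [278.1 177.6] [278. 261.]
46 17 tip [258.9 259.1] collar [255.3 213.8] wrist collar top [278.  176.5] [278.  259.8]
```

View pics/w8c.png

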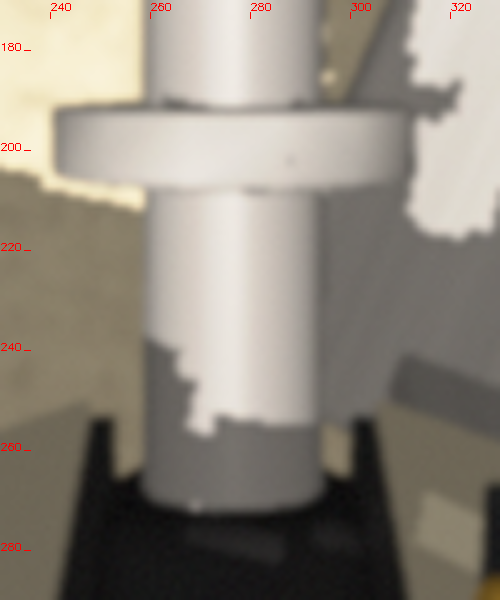

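>>> {"name": "arm_command", "arguments": {
  "targets": [
    {"x": 0, "y": -1.5, "z": 2, "roll": 0},
    {"x": -1, "y": -5, "z": 2, "roll": -0.07},
    {"x": -3, "y": -8.5, "z": 2, "roll": -0.15},
    {"x": -6, "y": -12, "z": 2, "roll": -0.23},
    {"x": -9, "y": -15, "z": 2, "roll": -0.31},
    {"x": -12, "y": -18, "z": 2, "roll": -0.39},
    {"x": -13.5, "y": -20.5, "z": 1, "roll": -0.428},
    {"x": -13.9, "y": -21.3, "z": 0, "roll": -0.428}
  ]
}}

```text
time: 10.72
tool_pos: [390.9, -187.7, 138.9]
tcp_rot: [3.141, 0.002, 1.363]
contact_force: [1.0, 0.2, -0.7]
grip_width: 21.9
```

>>> {"name": "arm_command", "arguments": {
  "targets": [
    {"x": 0, "y": 0, "z": -1.5, "roll": 0},
    {"x": 0, "y": 0, "z": -3, "roll": 0},
    {"x": 0, "y": 0, "z": -3.9, "roll": 0},
    {"x": 0, "y": 0, "z": -3.9, "roll": 0}
  ]
}}

```text
time: 11.05
tool_pos: [392.1, -184.0, 98.0]
tcp_rot: [-3.139, -0.001, 1.367]
contact_force: [-1.4, 0.2, -1.5]
grip_width: 21.9
```

```bash
python3 - <<'E'
from edge import *
np.set_printoptions(precision=2,suppress=True)
d,o=cap('wrist','w9');print(o['time'],o['tool_pos'],o['tcp_rot'],o['moment'],o['contact_force'])
cap('side','s9');cap('scene','c9')
crop('s9',240,150,360,290,4,'s9c');crop('c9',190,150,310,270,5,'c9c')
E
```

```text
11.1 [ 392.55 -184.16   98.9 ] [-3.14 -0.    1.37] [-0.07  0.03  0.01] [-0.65 -0.45 -1.42]
```

View pics/w9.png

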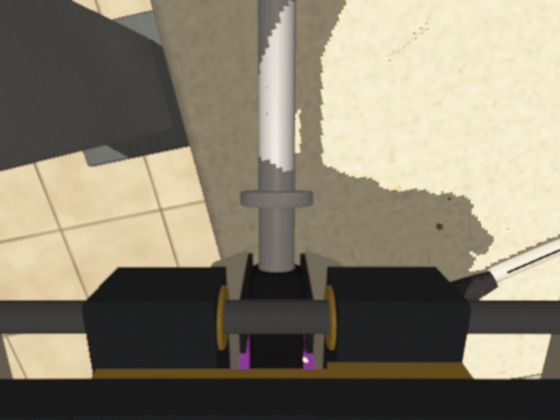

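View pics/s9c.png

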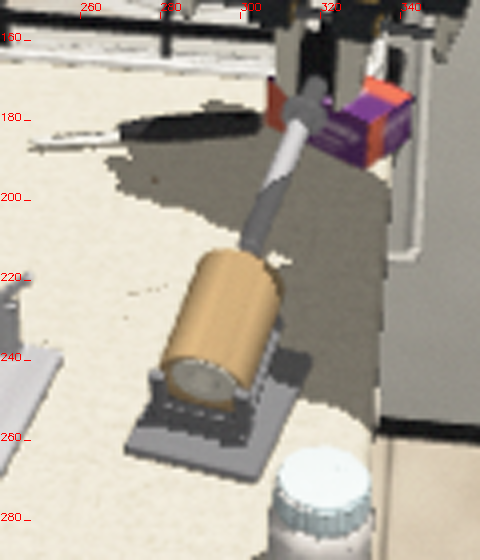

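View pics/c9c.png

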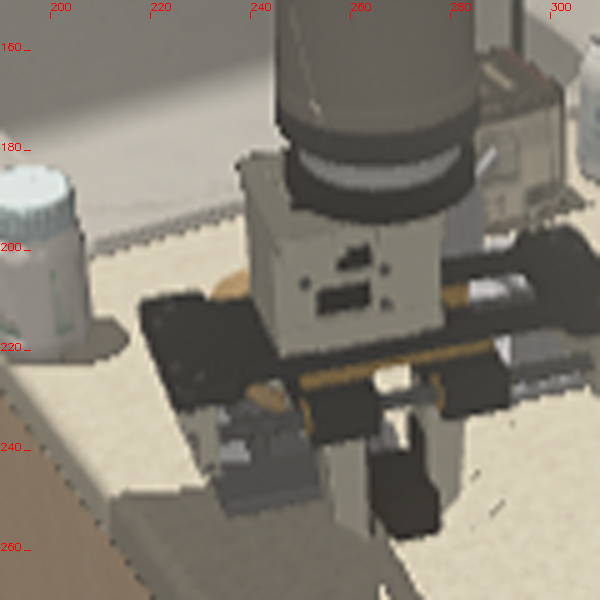

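```bash
python3 - <<'E'
from ov import *
np.set_printoptions(precision=1,suppress=True)
T=np.array([391,-183.9,98.9]);yaw=np.pi/2-1.368
f='s9'
im=cv2.imread('pics/s9.png');x0,y0,x1,y1=270,160,340,240;S=7
im=cv2.resize(im[y0:y1,x0:x1],None,fx=S,fy=S,interpolation=cv2.INTER_CUBIC)
P=lambda p: tuple(((proj(f,p)-[x0,y0]+.0)*S).astype(int).tolist())
for t,c in((11,(0,255,0)),(13,(0,0,255)),(15,(255,0,0))):
    x,y,z=axle_pts(None,yaw,np.radians(t));g=T+[0,0,19]
    cv2.line(im,P(g+42*y),P(g+160*y),c,1); print(t,g+160*y)
yb=np.array([.2006*.966,.9797*.966,-.2588]);B=np.array([424.2,-17,78.2])
cv2.line(im,P(B),P(B-60*yb),(0,255,255),1); cv2.circle(im,P(B),3,(0,255,255),-1)
cv2.imwrite('pics/s9o.png',im)
E
```

```text
11 [422.6 -30.1  87.4]
13 [422.4 -31.2  81.9]
15 [422.1 -32.5  76.5]
```

View pics/s9o.png

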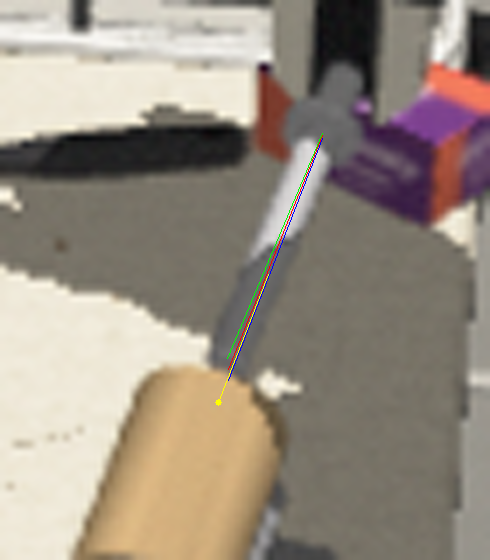

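>>> {"name": "arm_command", "arguments": {
  "targets": [
    {"x": 0.08, "y": 0.38, "z": -0.1, "roll": 0},
    {"x": 0.16, "y": 0.76, "z": -0.21, "roll": 0},
    {"x": 0.23, "y": 1.13, "z": -0.31, "roll": 0},
    {"x": 0.29, "y": 1.42, "z": -0.39, "roll": 0},
    {"x": 0.33, "y": 1.6, "z": -0.44, "roll": 0},
    {"x": 0.37, "y": 1.8, "z": -0.49, "roll": 0}
  ]
}}

```text
time: 11.7
tool_pos: [397.3, -168.0, 95.8]
tcp_rot: [3.138, 0.005, 1.37]
contact_force: [-3.1, -14.2, 3.4]
grip_width: 21.7
```

```bash
python3 - <<'E'
from h import *
np.set_printoptions(precision=2,suppress=True)
cap('side','s10');o=bot.get_obs();print(o['time'],o['tool_pos'],o['moment'],o['contact_force'])
crop('s10',270,160,340,240,7,'s10c')
E
```

```text
11.75 [ 397.2 -167.7   95.7] [-0.24  0.17  0.07] [-0.59 -1.27  0.03]
```

View pics/s10c.png

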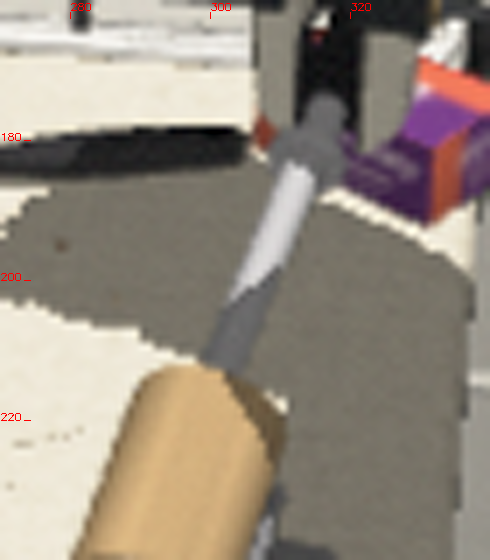

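```bash
cat >> h.py <<'E'
def avg(n=6):
    L=[]
    for i in range(n):
        bot.capture('side');o=bot.get_obs();L.append(np.r_[o['tool_pos'],o['contact_force'],o['moment']])
    L=np.array(L);print(o['time'],'pos',L[:,:3].mean(0).round(2),'sd',L[:,:3].std(0).round(2),'F',L[:,3:6].mean(0).round(2),'M',L[:,6:].mean(0).round(3));return L.mean(0)
E
python3 -c "
from h import *
avg(6)"
```

```text
12.05 pos [ 396.52 -166.5    95.17] sd [0.27 0.53 0.24] F [-0.83 -2.68 -0.93] M [-0.472  0.162  0.036]
```

>>> {"name": "arm_command", "arguments": {
  "targets": [
    {"x": 0.04, "y": 0.19, "z": -0.05, "roll": 0},
    {"x": 0.08, "y": 0.38, "z": -0.1, "roll": 0},
    {"x": 0.12, "y": 0.57, "z": -0.15, "roll": 0}
  ]
}}

```text
time: 12.3
tool_pos: [397.3, -159.9, 93.2]
tcp_rot: [-3.141, -0.0, 1.368]
contact_force: [-1.3, -0.1, -2.4]
grip_width: 21.8
```

```bash
python3 -c "
from h import *
avg(3)"
```

```text
12.45 pos [ 397.31 -159.67   93.13] sd [0.02 0.1  0.03] F [ 0.21  0.21 -2.51] M [-0.146  0.078 -0.005]
```

```bash
python3 - <<'E'
from h import *
cap('side','s11');crop('s11',250,150,340,260,6,'s11c')
E
```

```text
(no output)
```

View pics/s11c.png

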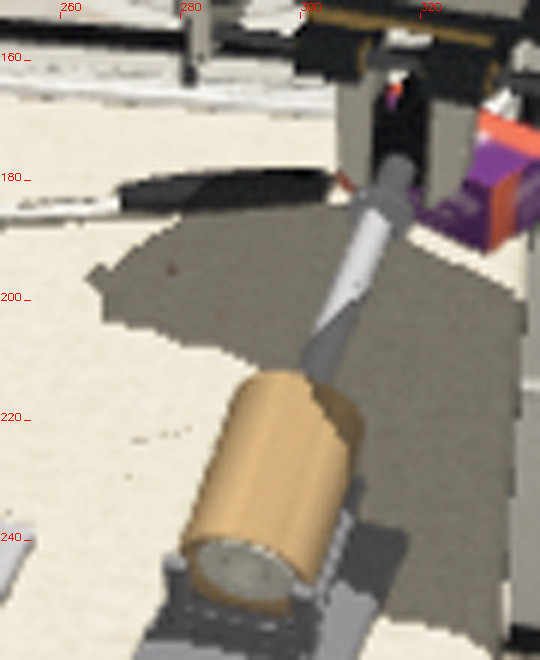

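>>> {"name": "arm_command", "arguments": {
  "targets": [
    {"x": 0.06, "y": 0.28, "z": -0.08, "roll": 0},
    {"x": 0.12, "y": 0.57, "z": -0.16, "roll": 0},
    {"x": 0.17, "y": 0.85, "z": -0.23, "roll": 0},
    {"x": 0.23, "y": 1.14, "z": -0.31, "roll": 0},
    {"x": 0.29, "y": 1.42, "z": -0.39, "roll": 0}
  ]
}}

```text
time: 12.92
tool_pos: [400.3, -145.7, 89.3]
tcp_rot: [-3.142, 0.0, 1.368]
contact_force: [-1.3, -1.6, -1.4]
grip_width: 22.0
```

```bash
python3 -c "
from h import *
avg(2)"
```

```text
13.0167 pos [ 400.25 -145.37   89.23] sd [0.01 0.09 0.04] F [-0.06  0.49 -2.77] M [-0.18   0.054  0.017]
```

Going smoothly; continue along the bore.

>>> {"name": "arm_command", "arguments": {
  "targets": [
    {"x": 0.06, "y": 0.28, "z": -0.08, "roll": 0},
    {"x": 0.12, "y": 0.57, "z": -0.16, "roll": 0},
    {"x": 0.17, "y": 0.85, "z": -0.23, "roll": 0},
    {"x": 0.23, "y": 1.14, "z": -0.31, "roll": 0},
    {"x": 0.29, "y": 1.42, "z": -0.39, "roll": 0},
    {"x": 0.35, "y": 1.7, "z": -0.47, "roll": 0},
    {"x": 0.41, "y": 2, "z": -0.54, "roll": 0}
  ]
}}

```text
time: 13.6
tool_pos: [404.3, -126.1, 83.9]
tcp_rot: [-3.141, 0.001, 1.368]
contact_force: [-3.0, -2.6, -1.5]
grip_width: 21.8
```

```bash
python3 -c "
from h import *
avg(2)"
```

```text
13.7 pos [ 404.36 -125.38   83.84] sd [0.04 0.01 0.03] F [-0.44  0.04 -2.75] M [-0.365  0.128  0.008]
```

>>> {"name": "arm_command", "arguments": {
  "targets": [
    {"x": 0.06, "y": 0.28, "z": -0.08, "roll": 0},
    {"x": 0.12, "y": 0.57, "z": -0.16, "roll": 0},
    {"x": 0.17, "y": 0.85, "z": -0.23, "roll": 0},
    {"x": 0.23, "y": 1.14, "z": -0.31, "roll": 0},
    {"x": 0.29, "y": 1.42, "z": -0.39, "roll": 0},
    {"x": 0.35, "y": 1.7, "z": -0.47, "roll": 0},
    {"x": 0.41, "y": 2, "z": -0.54, "roll": 0}
  ]
}}

```text
time: 14.28
tool_pos: [408.5, -105.8, 78.5]
tcp_rot: [-3.141, 0.0, 1.368]
contact_force: [-0.7, -1.7, -1.9]
grip_width: 21.9
```

```bash
python3 -c "
from h import *
avg(2);cap('side','s12');cap('wrist','w12');crop('s12',250,150,340,260,6,'s12c')"
```

```text
14.3833 pos [ 408.46 -105.4    78.45] sd [0.02 0.09 0.05] F [-0.43 -0.2  -2.84] M [-0.321  0.214  0.089]
```

View pics/s12c.png

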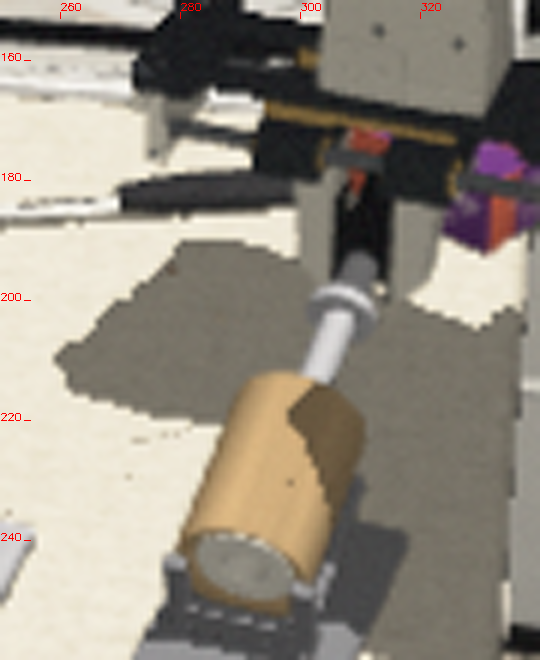

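View pics/w12.png

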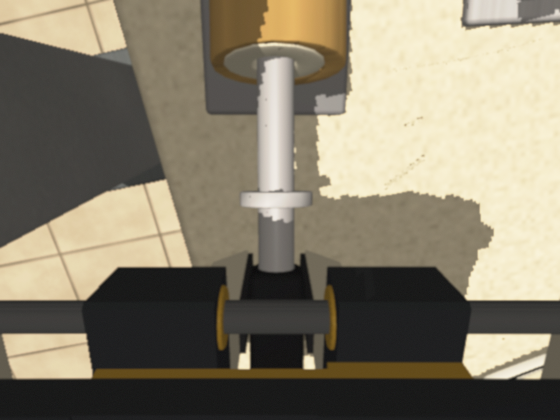

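>>> {"name": "arm_command", "arguments": {
  "targets": [
    {"x": 0.06, "y": 0.28, "z": -0.08, "roll": 0},
    {"x": 0.12, "y": 0.57, "z": -0.16, "roll": 0},
    {"x": 0.17, "y": 0.85, "z": -0.23, "roll": 0},
    {"x": 0.23, "y": 1.14, "z": -0.31, "roll": 0},
    {"x": 0.29, "y": 1.42, "z": -0.39, "roll": 0},
    {"x": 0.35, "y": 1.7, "z": -0.47, "roll": 0},
    {"x": 0.41, "y": 2, "z": -0.54, "roll": 0}
  ]
}}

```text
time: 15.07
tool_pos: [412.7, -85.7, 73.1]
tcp_rot: [3.142, -0.0, 1.368]
contact_force: [0.6, -0.7, -1.7]
grip_width: 22.1
```

>>> {"name": "arm_command", "arguments": {
  "targets": [
    {"x": 0.06, "y": 0.28, "z": -0.08, "roll": 0},
    {"x": 0.12, "y": 0.57, "z": -0.16, "roll": 0},
    {"x": 0.17, "y": 0.85, "z": -0.23, "roll": 0},
    {"x": 0.23, "y": 1.14, "z": -0.31, "roll": 0},
    {"x": 0.29, "y": 1.42, "z": -0.39, "roll": 0},
    {"x": 0.35, "y": 1.7, "z": -0.47, "roll": 0}
  ]
}}

```text
time: 15.57
tool_pos: [416.1, -68.9, 68.6]
tcp_rot: [3.142, 0.0, 1.368]
contact_force: [-2.3, -1.8, 3.4]
grip_width: 22.0
```

```bash
python3 -c "
from h import *
avg(2);cap('side','s13');cap('wrist','w13');crop('s13',250,150,340,260,6,'s13c')"
```

```text
15.6667 pos [416.04 -68.51  68.47] sd [0.03 0.05 0.  ] F [-0.76  0.51  0.02] M [0.202 0.196 0.028]
```

View pics/w13.png

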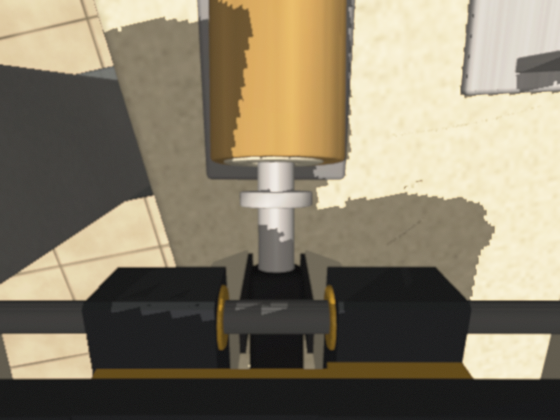

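>>> {"name": "arm_command", "arguments": {
  "targets": [
    {"x": 0.04, "y": 0.2, "z": -0.05, "roll": 0},
    {"x": 0.08, "y": 0.4, "z": -0.11, "roll": 0},
    {"x": 0.12, "y": 0.6, "z": -0.16, "roll": 0},
    {"x": 0.16, "y": 0.8, "z": -0.22, "roll": 0}
  ]
}}

```text
time: 16.1
tool_pos: [417.7, -61.1, 66.5]
tcp_rot: [3.141, 0.0, 1.368]
contact_force: [-3.1, -3.1, 5.0]
grip_width: 21.5
```

```bash
python3 -c "
from h import *
avg(2);cap('wrist','w14');crop('w14',190,100,370,280,4,'w14c')"
```

```text
16.2 pos [417.65 -60.75  66.35] sd [0.03 0.02 0.02] F [-2.6  -0.08  3.96] M [0.117 0.435 0.084]
```

View pics/w14c.png

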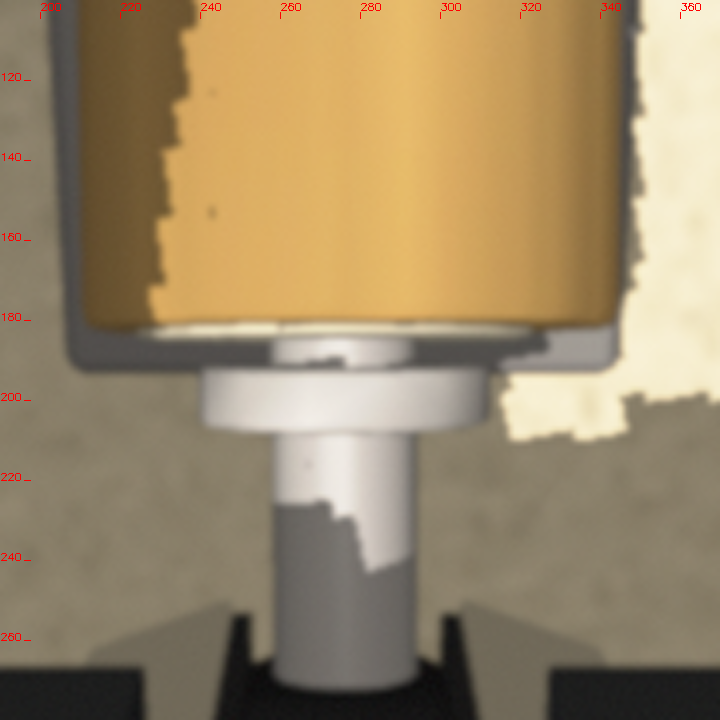

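>>> {"name": "arm_command", "arguments": {
  "targets": [
    {"x": 0.0, "y": 0.1, "z": -0.02, "roll": 0},
    {"x": 0.01, "y": 0.2, "z": -0.04, "roll": 0},
    {"x": 0.02, "y": 0.3, "z": -0.06, "roll": 0},
    {"x": 0.02, "y": 0.35, "z": -0.07, "roll": 0}
  ]
}}

```text
time: 16.58
tool_pos: [418.2, -58.3, 65.9]
tcp_rot: [3.141, 0.001, 1.369]
contact_force: [-4.6, -8.2, 7.8]
grip_width: 21.7
```

```bash
python3 -c "
from h import *
avg(2);cap('wrist','w15');crop('w15',190,140,370,280,4,'w15c')"
```

```text
16.6833 pos [418.17 -58.36  65.91] sd [0.02 0.   0.01] F [-4.63 -6.73  6.72] M [-0.911  0.696  0.106]
```

View pics/w15c.png

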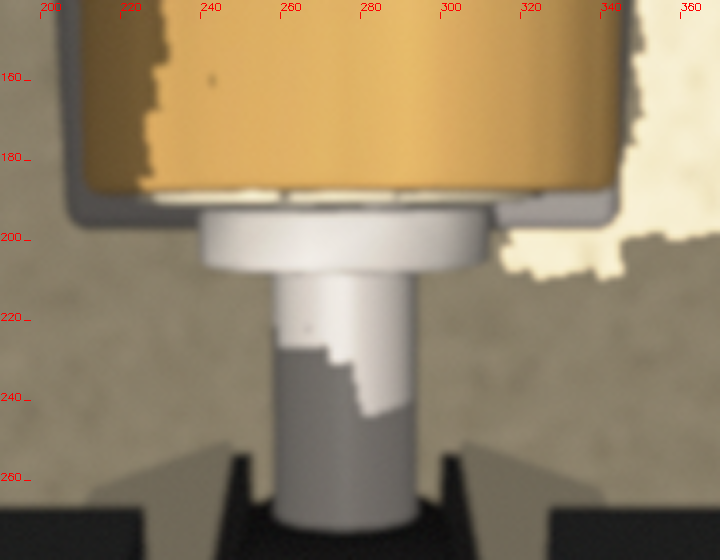

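>>> {"name": "arm_command", "arguments": {
  "targets": [
    {"x": 0, "y": 0.03, "z": -0.01, "roll": 0},
    {"x": 0, "y": 0.05, "z": -0.01, "roll": 0},
    {"x": 0, "y": 0.05, "z": -0.01, "roll": 0}
  ]
}}

```text
time: 16.98
tool_pos: [418.2, -58.3, 65.9]
tcp_rot: [3.14, 0.002, 1.369]
contact_force: [-4.9, -9.3, 7.0]
grip_width: 21.8
```

>>> {"name": "arm_command", "arguments": {
  "targets": [
    {"x": -0.02, "y": -0.1, "z": -0.1, "roll": 0},
    {"x": -0.04, "y": -0.2, "z": -0.25, "roll": 0},
    {"x": -0.06, "y": -0.3, "z": -0.4, "roll": 0}
  ]
}}

```text
time: 17.23
tool_pos: [417.5, -60.2, 62.1]
tcp_rot: [3.141, 0.0, 1.368]
contact_force: [-5.1, -1.8, 12.2]
grip_width: 21.8
```

```bash
python3 -c "
from h import *
avg(2)"
```

```text
17.3333 pos [417.43 -60.31  61.94] sd [0.02 0.   0.04] F [-5.   -2.3  12.37] M [-0.085  0.708  0.261]
```

>>> {"name": "arm_command", "arguments": {
  "targets": [
    {"x": -0.05, "y": -0.1, "z": -0.1, "roll": 0},
    {"x": -0.08, "y": -0.2, "z": -0.2, "roll": 0},
    {"x": -0.1, "y": -0.3, "z": -0.3, "roll": 0},
    {"x": -0.12, "y": -0.4, "z": -0.4, "roll": 0}
  ]
}}

```text
time: 17.67
tool_pos: [416.3, -63.6, 57.7]
tcp_rot: [3.141, -0.001, 1.367]
contact_force: [-2.3, 2.3, 5.9]
grip_width: 21.6
```

```bash
python3 -c "
from h import *
avg(2);cap('side','s16');cap('wrist','w16');crop('s16',250,150,340,260,6,'s16c')"
```

```text
17.7667 pos [416.25 -63.63  57.59] sd [0.03 0.02 0.04] F [-2.54  1.79  6.45] M [0.577 0.304 0.163]
```

View pics/s16c.png

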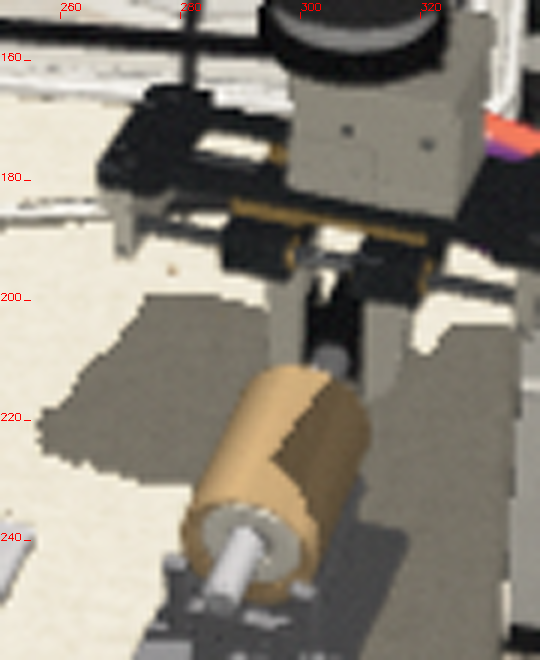

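View pics/w16.png

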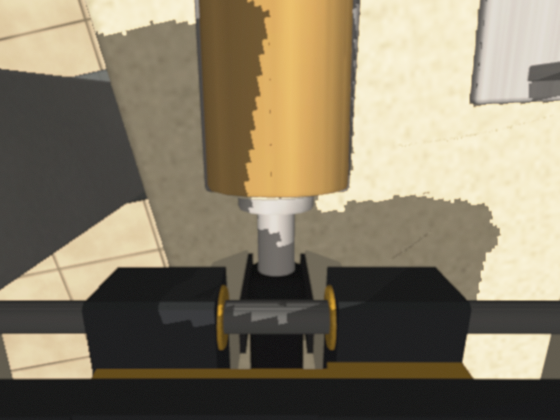

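>>> {"name": "arm_command", "arguments": {
  "targets": [
    {"x": -0.03, "y": -0.1, "z": -0.1, "roll": 0},
    {"x": -0.06, "y": -0.2, "z": -0.2, "roll": 0},
    {"x": -0.1, "y": -0.3, "z": -0.3, "roll": 0},
    {"x": -0.12, "y": -0.4, "z": -0.45, "roll": 0}
  ]
}}

```text
time: 18.2
tool_pos: [415.2, -67.2, 53.1]
tcp_rot: [3.141, -0.001, 1.367]
contact_force: [-1.1, 5.1, 5.6]
grip_width: 22.0
```

```bash
python3 -c "
from h import *
avg(2);cap('side','s17');cap('wrist','w17');crop('s17',250,150,340,260,6,'s17c')"
```

```text
18.3 pos [415.12 -67.4   52.93] sd [0.01 0.01 0.05] F [-0.49  3.11  4.76] M [0.935 0.038 0.081]
```

View pics/s17c.png

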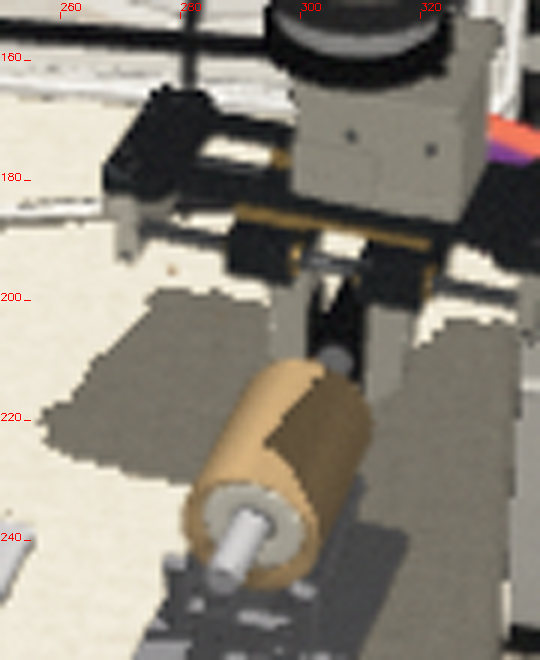

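View pics/w17.png

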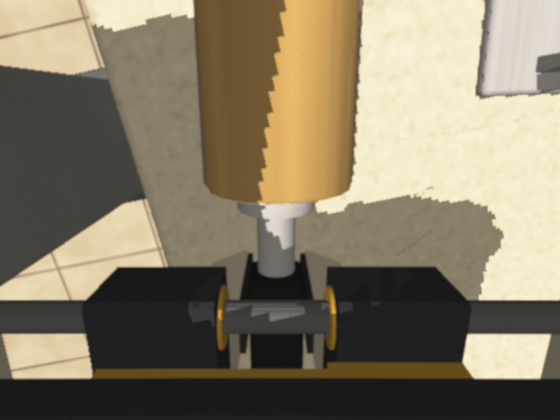

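>>> {"name": "arm_command", "arguments": {
  "targets": [
    {"x": -0.03, "y": -0.1, "z": -0.1, "roll": 0},
    {"x": -0.05, "y": -0.2, "z": -0.2, "roll": 0},
    {"x": -0.05, "y": -0.25, "z": -0.3, "roll": 0}
  ]
}}

```text
time: 18.65
tool_pos: [414.4, -70.5, 50.0]
tcp_rot: [3.142, -0.0, 1.368]
contact_force: [-0.5, 4.5, 5.5]
grip_width: 21.7
```

>>> {"name": "arm_command", "arguments": {
  "targets": [
    {"x": 0, "y": 0, "z": 0.2, "roll": 0},
    {"x": 0, "y": 0, "z": 0.5, "roll": 0},
    {"x": 0, "y": 0, "z": 0.9, "roll": 0},
    {"x": 0, "y": 0, "z": 1.3, "roll": 0},
    {"x": 0, "y": 0, "z": 1.6, "roll": 0},
    {"x": 0, "y": 0, "z": 1.8, "roll": 0}
  ]
}}

```text
time: 19.15
tool_pos: [414.6, -70.8, 68.5]
tcp_rot: [3.141, 0.0, 1.368]
contact_force: [0.7, -0.9, -1.8]
grip_width: 21.8
```

```bash
python3 -c "
from h import *
avg(2);cap('side','s18');cap('wrist','w18');crop('s18',250,150,340,260,6,'s18c')"
```

```text
19.25 pos [414.72 -70.75  68.58] sd [0.04 0.02 0.14] F [ 0.7   0.28 -2.3 ] M [-0.201  0.056  0.02 ]
```

View pics/s18c.png

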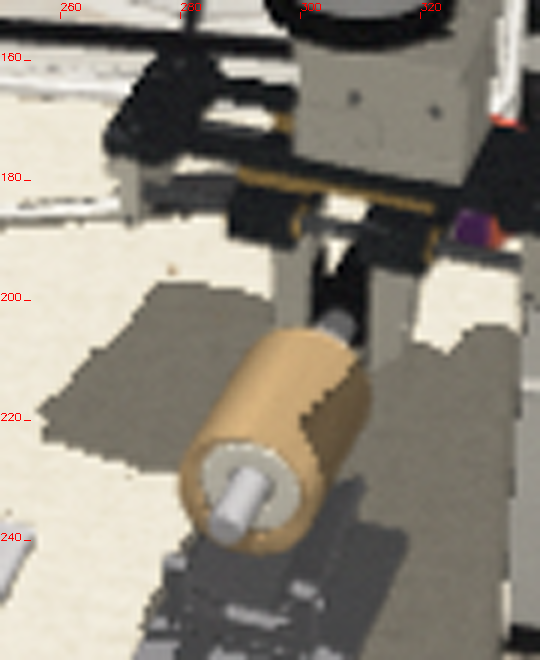

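View pics/w18.png

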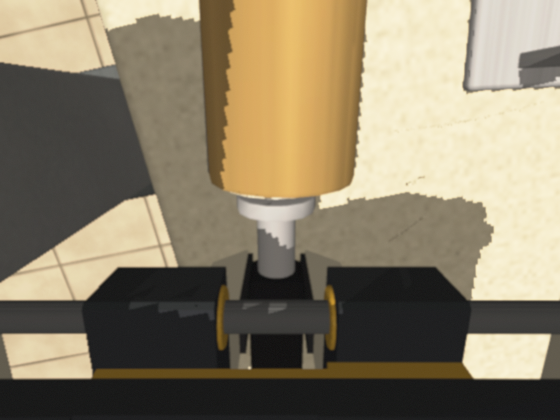

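>>> {"name": "arm_command", "arguments": {
  "targets": [
    {"x": 0, "y": 0, "z": 0.4, "roll": 0},
    {"x": 0, "y": 0, "z": 1.2, "roll": 0},
    {"x": 0, "y": 0, "z": 2.2, "roll": 0},
    {"x": 0, "y": 0, "z": 3.2, "roll": 0},
    {"x": 0, "y": 0, "z": 4.2, "roll": 0},
    {"x": 0, "y": 0, "z": 5.2, "roll": 0},
    {"x": 0, "y": 0, "z": 5.8, "roll": 0},
    {"x": 0, "y": 0, "z": 6, "roll": 0}
  ]
}}

```text
time: 20.02
tool_pos: [415.0, -70.8, 129.3]
tcp_rot: [3.139, 0.0, 1.368]
contact_force: [0.8, -0.6, -3.4]
grip_width: 21.6
```

```bash
python3 -c "
from h import *
avg(4);cap('side','s19');cap('wrist','w19');crop('s19',220,110,340,240,4,'s19c')"
```

```text
20.2167 pos [414.45 -70.59 128.28] sd [0.27 0.09 0.48] F [ 0.05  0.   -3.29] M [-0.188  0.064 -0.006]
```

View pics/s19c.png

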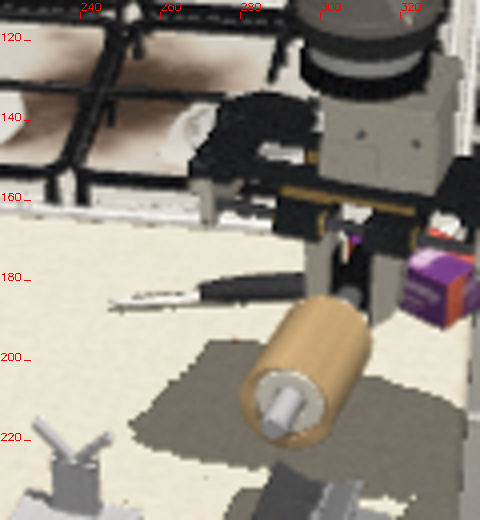

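View pics/w19.png

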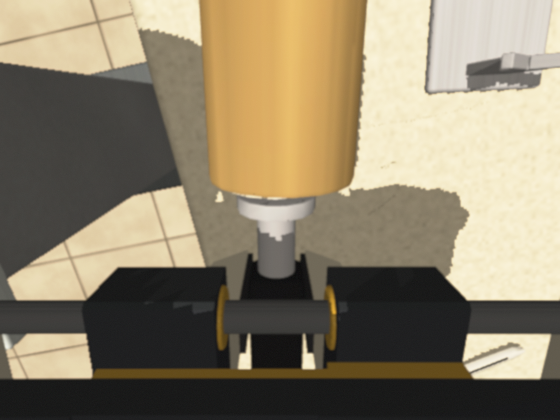

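```bash
python3 - <<'E'
from ov import *
np.set_printoptions(precision=1,suppress=True)
crop('s19',270,190,320,230,12,'s19d')
T=np.array([414.6,-70.7,128.6]);yaw=np.pi/2-1.368
for t in (-6,-4,-2,0,2,4):
    x,y,z=axle_pts(None,yaw,np.radians(t));g=T+[0,0,19]
    print(t,'tip',proj('s19',g+160*y),'collar',proj('s19',g+36*y),'w collar rear top',proj('w19',g+36*y+15*z),'bot',proj('w19',g+36*y-15*z),'neck/handle',proj('w19',g+10*y+11*z))
crop('w19',220,170,340,290,5,'w19c')
E
```

```text
-6 tip [287.6 213. ] collar [303.9 188.1] w collar rear top [277.9 228.1] bot [277.7 197.2] neck/handle [277.8 285.9]
-4 tip [287.5 215.2] collar [303.9 188.6] w collar rear top [277.9 225.2] bot [277.7 197.3] neck/handle [277.8 284.5]
-2 tip [287.5 217.3] collar [303.9 189. ] w collar rear top [277.9 222.4] bot [277.7 197.6] neck/handle [277.8 283.1]
0 tip [287.4 219.4] collar [303.9 189.5] w collar rear top [277.9 219.8] bot [277.7 198. ] neck/handle [277.8 281.8]
2 tip [287.4 221.4] collar [303.9 189.9] w collar rear top [277.9 217.3] bot [277.7 198.5] neck/handle [277.8 280.4]
4 tip [287.4 223.3] collar [303.8 190.3] w collar rear top [277.9 215. ] bot [277.7 199.1] neck/handle [277.8 279.1]
```

View pics/s19d.png

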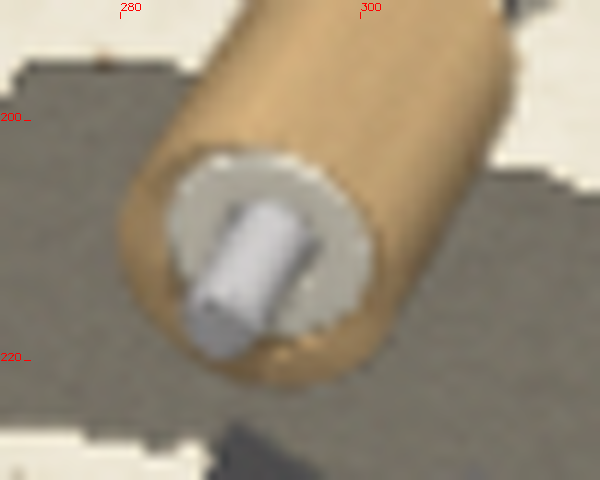

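View pics/w19c.png

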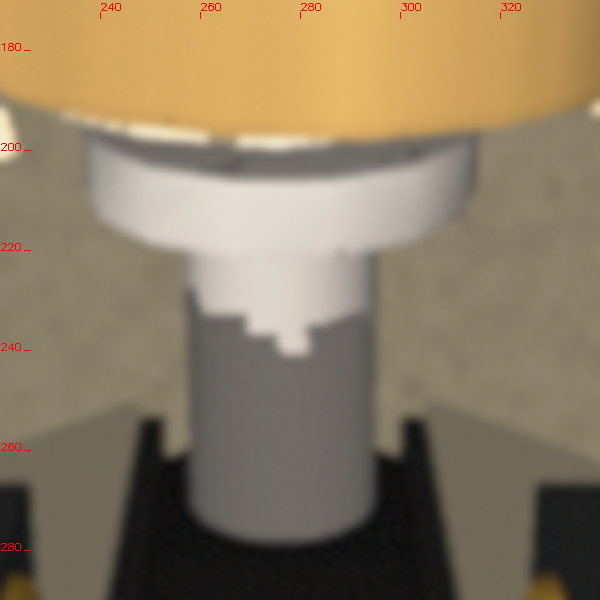

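>>> {"name": "arm_command", "arguments": {
  "targets": [
    {"x": 0.5, "y": 0.2, "z": 0.5, "roll": 0},
    {"x": 2, "y": 0.6, "z": 0.5, "roll": 0.01},
    {"x": 4.2, "y": 1.2, "z": 0.5, "roll": 0.02},
    {"x": 6.5, "y": 1.8, "z": 0.5, "roll": 0.03},
    {"x": 9, "y": 2.5, "z": 0.5, "roll": 0.042},
    {"x": 11.5, "y": 3.2, "z": 0.5, "roll": 0.042},
    {"x": 13.7, "y": 3.9, "z": 0.5, "roll": 0.042},
    {"x": 15.4, "y": 4.3, "z": 0.5, "roll": 0.042}
  ]
}}

```text
time: 20.98
tool_pos: [570.3, -26.5, 132.8]
tcp_rot: [3.141, -0.0, 1.41]
contact_force: [-0.1, -0.1, -2.7]
grip_width: 21.7
```

>>> {"name": "arm_command", "arguments": {
  "targets": [
    {"x": 0.5, "y": 0.17, "z": 0, "roll": 0},
    {"x": 0.65, "y": 0.17, "z": -0.5, "roll": 0},
    {"x": 0.65, "y": 0.17, "z": -1.5, "roll": 0},
    {"x": 0.65, "y": 0.17, "z": -2.5, "roll": 0},
    {"x": 0.65, "y": 0.17, "z": -3.2, "roll": 0},
    {"x": 0.65, "y": 0.17, "z": -3.5, "roll": 0}
  ]
}}

```text
time: 21.48
tool_pos: [573.2, -26.0, 96.2]
tcp_rot: [-3.138, 0.0, 1.409]
contact_force: [-0.3, 0.1, -2.9]
grip_width: 21.6
```

```bash
python3 -c "
from h import *
avg(4);cap('side','s20');cap('wrist','w20');cap('scene','c20');crop('s20',180,150,300,290,4,'s20c');crop('c20',230,130,330,250,5,'c20c')"
```

```text
21.6833 pos [574.21 -26.03  97.36] sd [0.56 0.04 0.75] F [-0.13  0.2  -2.43] M [-0.193  0.02   0.014]
```

View pics/s20c.png

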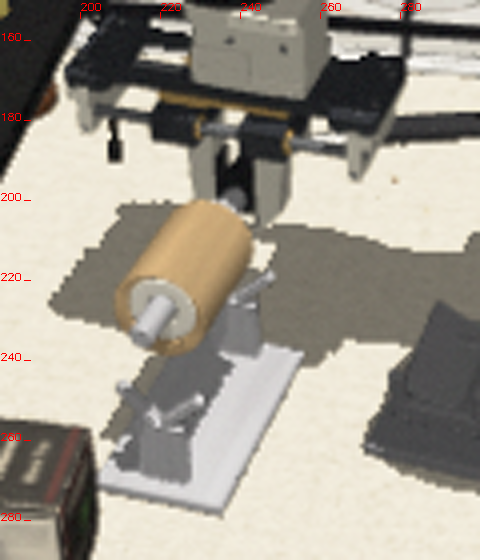

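View pics/w20.png

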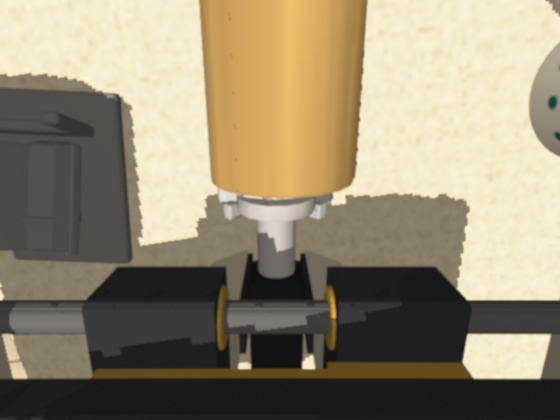

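View pics/c20c.png

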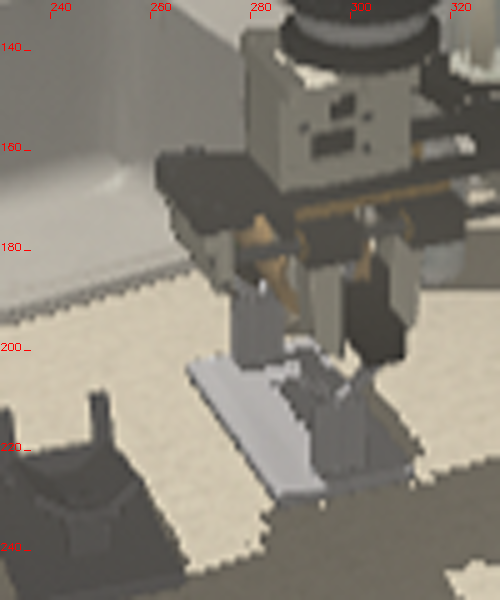

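>>> {"name": "arm_command", "arguments": {
  "targets": [
    {"x": 0.1, "y": 0, "z": -0.6, "roll": 0},
    {"x": 0.1, "y": 0, "z": -1.5, "roll": 0},
    {"x": 0.1, "y": 0, "z": -2.4, "roll": 0},
    {"x": 0.1, "y": 0, "z": -3.2, "roll": 0},
    {"x": 0.1, "y": 0, "z": -3.8, "roll": 0},
    {"x": 0.1, "y": 0, "z": -4.3, "roll": 0},
    {"x": 0.1, "y": 0, "z": -4.6, "roll": 0},
    {"x": 0.1, "y": 0, "z": -4.7, "roll": 0}
  ]
}}

```text
time: 22.5
tool_pos: [575.6, -25.8, 50.3]
tcp_rot: [-3.141, -0.0, 1.41]
contact_force: [-0.5, -0.1, -3.6]
grip_width: 22.0
```

```bash
python3 -c "
from h import *
avg(4);cap('side','s21');cap('wrist','w21');crop('s21',180,170,300,290,5,'s21c')"
```

```text
22.7 pos [576.02 -25.89  51.03] sd [0.16 0.02 0.31] F [ 0.19 -0.06 -2.92] M [-0.163  0.04  -0.001]
```

View pics/s21c.png

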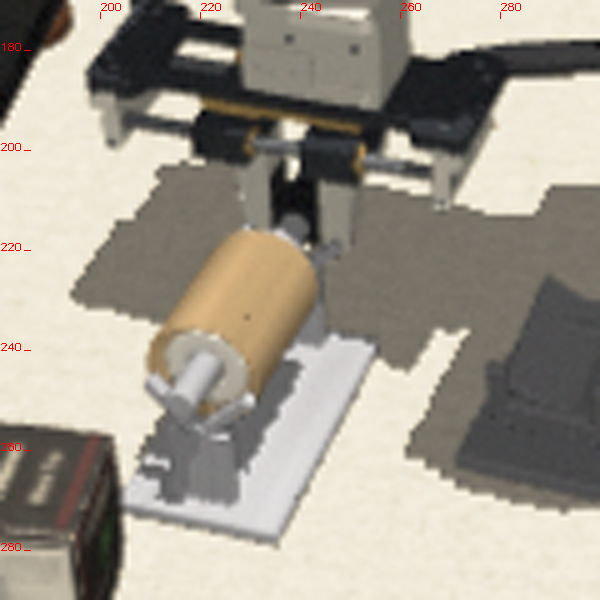

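View pics/w21.png

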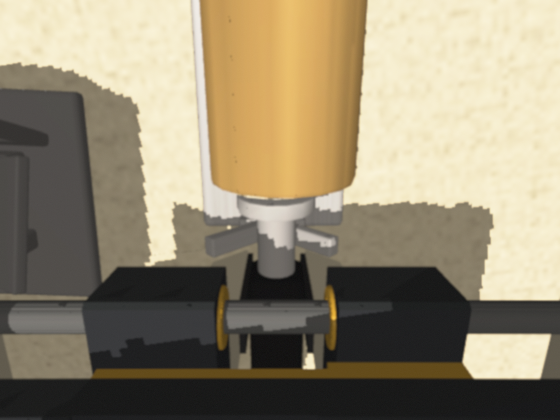

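>>> {"name": "arm_command", "arguments": {
  "targets": [
    {"x": -0.1, "y": 0, "z": -0.1, "roll": 0},
    {"x": -0.1, "y": 0, "z": -0.2, "roll": 0},
    {"x": -0.1, "y": 0, "z": -0.3, "roll": 0},
    {"x": -0.1, "y": 0, "z": -0.4, "roll": 0}
  ]
}}

```text
time: 23.13
tool_pos: [574.9, -25.9, 47.0]
tcp_rot: [3.141, 0.0, 1.41]
contact_force: [-0.2, 1.1, -2.5]
grip_width: 21.8
```

```bash
python3 -c "
from h import *
avg(3);cap('side','s22');crop('s22',180,170,300,290,5,'s22c')"
```

```text
23.2833 pos [574.81 -25.87  46.83] sd [0.03 0.01 0.06] F [-0.15 -0.51 -2.8 ] M [-0.231  0.006 -0.029]
```

View pics/s22c.png

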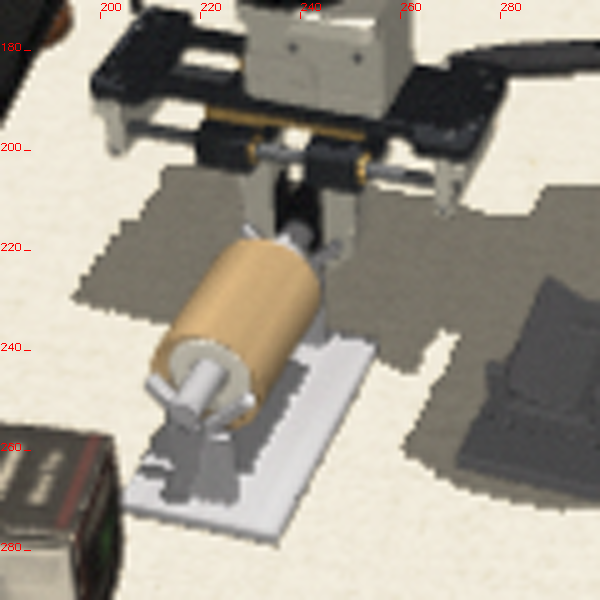

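Still carrying full weight, no contact yet. Creep down.

>>> {"name": "arm_command", "arguments": {
  "targets": [
    {"x": 0, "y": 0, "z": -0.07, "roll": 0},
    {"x": 0, "y": 0, "z": -0.15, "roll": 0},
    {"x": 0, "y": 0, "z": -0.15, "roll": 0}
  ]
}}

```text
time: 23.58
tool_pos: [574.8, -25.9, 45.4]
tcp_rot: [-3.141, 0.0, 1.41]
contact_force: [0.1, -0.8, -2.9]
grip_width: 21.7
```

>>> {"name": "arm_command", "arguments": {
  "targets": [
    {"x": 0, "y": 0, "z": -0.07, "roll": 0},
    {"x": 0, "y": 0, "z": -0.12, "roll": 0},
    {"x": 0, "y": 0, "z": -0.12, "roll": 0}
  ]
}}

```text
time: 23.83
tool_pos: [574.8, -25.9, 44.2]
tcp_rot: [-3.141, 0.0, 1.41]
contact_force: [0.4, 0.5, -2.0]
grip_width: 21.9
```

```bash
python3 -c "
from h import *
avg(3);cap('side','s23');crop('s23',180,170,300,290,5,'s23c')"
```

```text
23.9833 pos [574.9  -25.86  44.31] sd [0.03 0.01 0.03] F [-0.2  -0.38 -2.95] M [-0.172  0.04  -0.004]
```

View pics/s23c.png

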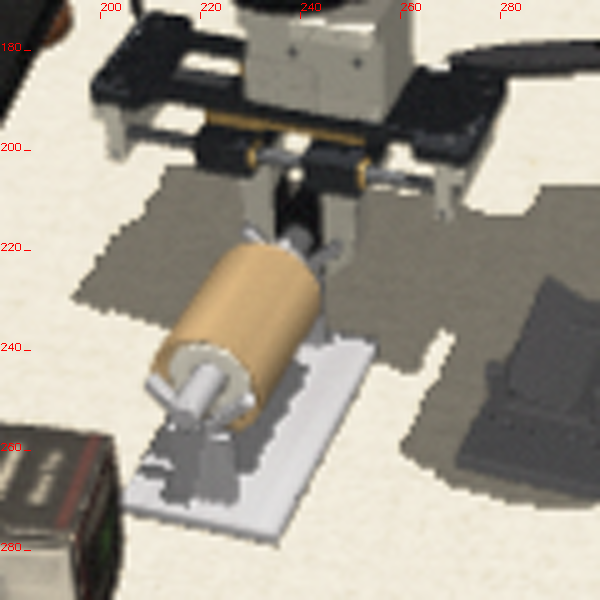

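>>> {"name": "arm_command", "arguments": {
  "targets": [
    {"x": 0, "y": 0, "z": -0.07, "roll": 0},
    {"x": 0, "y": 0, "z": -0.15, "roll": 0},
    {"x": 0, "y": 0, "z": -0.15, "roll": 0},
    {"x": 0, "y": 0, "z": -0.15, "roll": 0}
  ]
}}

```text
time: 24.37
tool_pos: [575.1, -25.9, 43.7]
tcp_rot: [3.141, 0.0, 1.41]
contact_force: [-2.3, -0.4, 5.0]
grip_width: 21.7
```

>>> {"name": "arm_command", "arguments": {
  "targets": [
    {"x": 0, "y": 0, "z": -0.07, "roll": 0},
    {"x": 0, "y": 0, "z": -0.12, "roll": 0},
    {"x": 0, "y": 0, "z": -0.12, "roll": 0},
    {"x": 0, "y": 0, "z": -0.12, "roll": 0}
  ]
}}

```text
time: 24.7
tool_pos: [575.2, -26.0, 43.5]
tcp_rot: [3.14, 0.0, 1.41]
contact_force: [-5.5, -0.3, 12.5]
grip_width: 21.5
```

```bash
python3 -c "
from h import *
avg(3)"
```

```text
24.85 pos [575.22 -25.95  43.48] sd [0.02 0.01 0.02] F [-5.25 -0.14 12.8 ] M [0.154 0.808 0.064]
```

>>> {"name": "arm_command", "arguments": {
  "targets": [
    {"x": -0.08, "y": 0, "z": 0.12, "roll": 0},
    {"x": -0.12, "y": 0, "z": 0.12, "roll": 0},
    {"x": -0.12, "y": 0, "z": 0.12, "roll": 0}
  ]
}}

```text
time: 25.1
tool_pos: [574.3, -26.0, 43.2]
tcp_rot: [3.14, -0.0, 1.41]
contact_force: [0.2, 0.0, 2.9]
grip_width: 21.9
```

```bash
python3 -c "
from h import *
avg(3);cap('side','s24');crop('s24',190,200,270,290,7,'s24c')"
```

```text
25.25 pos [574.23 -25.94  43.16] sd [0.01 0.02 0.02] F [0.54 0.18 3.71] M [-0.043  0.003 -0.018]
```

View pics/s24c.png

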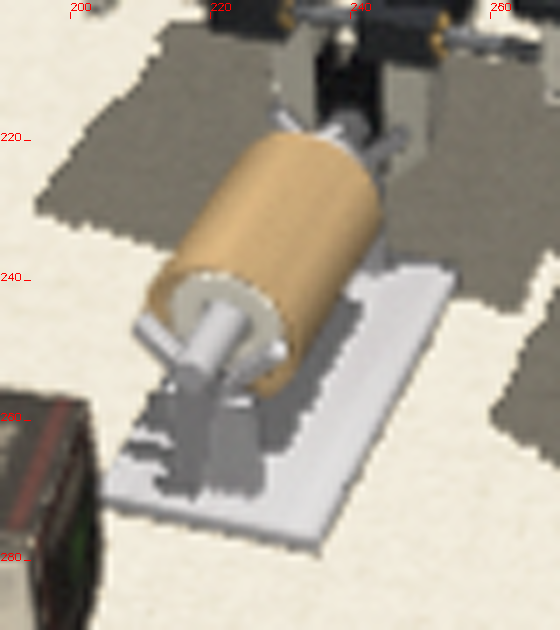

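>>> {"name": "arm_command", "arguments": {
  "targets": [
    {"x": 0, "y": 0, "z": 0, "roll": 0},
    {"x": 0, "y": 0, "z": 0, "roll": 0},
    {"x": 0, "y": 0, "z": 0, "roll": 0},
    {"x": 0, "y": 0, "z": 0, "roll": 0},
    {"x": 0, "y": 0, "z": 0, "roll": 0},
    {"x": 0, "y": 0, "z": 0, "roll": 0}
  ],
  "fingers": 0.5
}}

```text
time: 25.8
tool_pos: [573.6, -25.9, 42.7]
tcp_rot: [-3.141, 0.0, 1.41]
contact_force: [0.4, -0.5, 0.3]
grip_width: 45.7
```

```bash
python3 -c "
from h import *
avg(3);cap('wrist','w25');cap('side','s25');crop('s25',190,200,270,290,7,'s25c')"
```

```text
25.95 pos [573.67 -25.86  42.77] sd [0.03 0.01 0.04] F [ 0.46  0.26 -0.01] M [-0.012 -0.011 -0.005]
```

View pics/s25c.png

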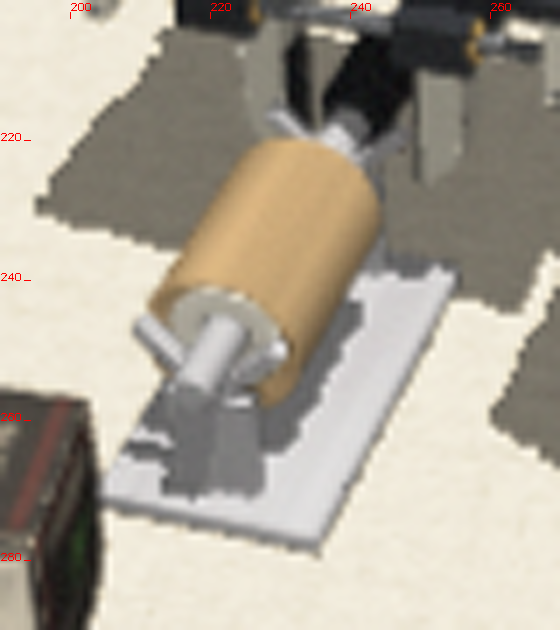

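View pics/w25.png

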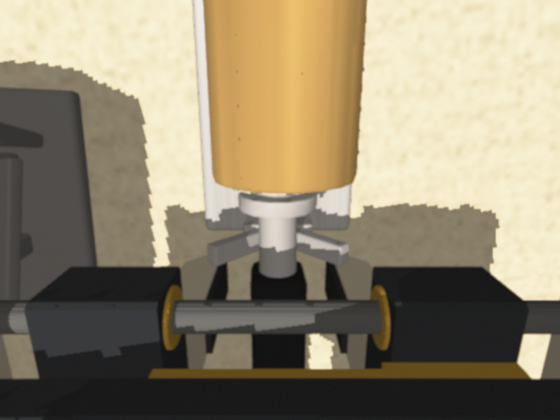

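>>> {"name": "arm_command", "arguments": {
  "targets": [
    {"x": 0, "y": 0, "z": 0.5, "roll": 0},
    {"x": 0, "y": 0, "z": 2, "roll": 0},
    {"x": 0, "y": 0, "z": 4, "roll": 0},
    {"x": 0, "y": 0, "z": 7, "roll": 0},
    {"x": 0, "y": -2, "z": 10, "roll": 0},
    {"x": -2, "y": -4, "z": 13, "roll": 0},
    {"x": -4, "y": -6, "z": 15, "roll": 0},
    {"x": -4, "y": -6, "z": 15, "roll": 0}
  ]
}}

```text
time: 26.72
tool_pos: [533.3, -89.1, 198.0]
tcp_rot: [3.135, 0.003, 1.408]
contact_force: [1.3, -0.4, 1.2]
grip_width: 46.1
```

```bash
python3 -c "
from h import *
avg(3);cap('wrist','w26');cap('side','s26');cap('scene','c26');crop('s26',180,180,290,290,6,'s26c');crop('c26',250,140,330,240,7,'c26c')"
```

```text
26.8667 pos [533.76 -86.62 194.3 ] sd [0.05 0.75 1.2 ] F [ 0.29  0.05 -0.08] M [-0.036  0.017 -0.008]
```

View pics/s26c.png

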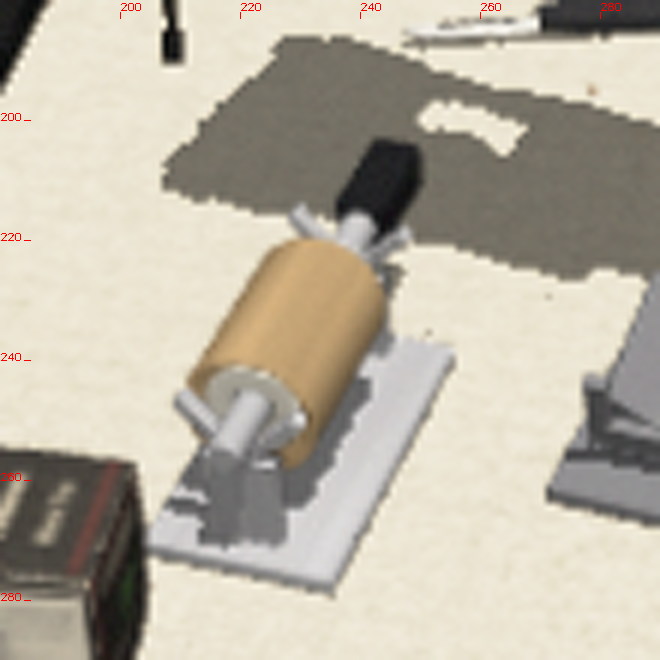

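View pics/w26.png

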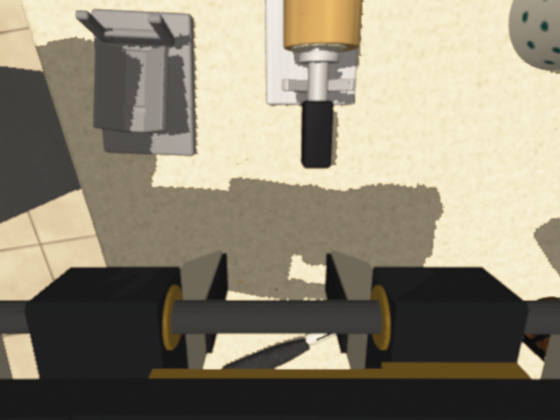

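View pics/c26c.png

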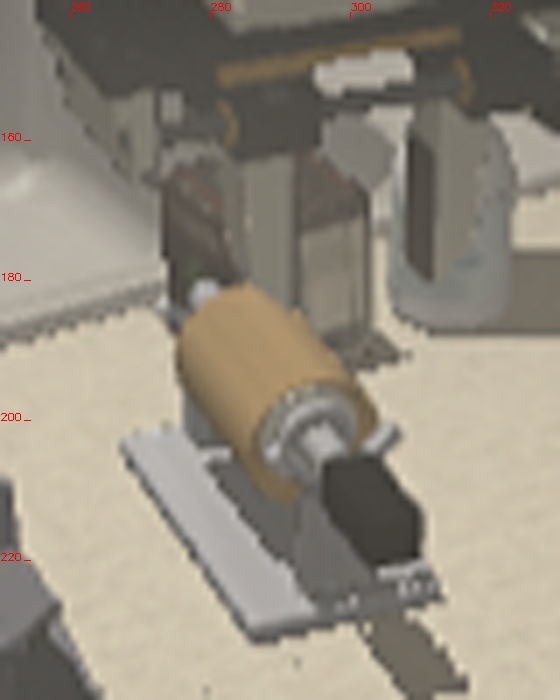

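```bash
python3 -c "
from h import *
print(bot.close_job())"
```

```text
the job is handed in; nothing more can be done
None
```

The rolling pin is back together and lying in the stand, and I handed the job in at about 27 s of the 72 s allowed. The hand-in gives no verdict, so what follows is my own measurements.

- **Tilting the axle:** The arm can only turn about the vertical, so I gripped the handle near its front. I then pressed its rear end on the stand's near post until the axle swung about 13° tip-down in the jaws.
- **Threading:** The tip met the mouth of the bore with a force peak of about 14 N, then slid in. When the collar reached the roller, the measured contact force was about 7–9 N.
- **Lifting:** I pressed the handle down to bring the axle and roller nearly level, with up to 12.4 N measured. Then I lifted the roller clear, with TCP height about 129 mm and roughly 3 N carried at the wrist.
- **Laying down:** The rod and neck went back into both notches. A 12.8 N upward force showed at first contact, with a sideways part, so I shifted 1 mm and eased off before letting go.

**Last checks, from the pictures and the force readings:**
- The side view shows the handle within a pixel of where it started. The tip is about 2 pixels lower or further forward than at the start, and I did not track down why.
- The roller hangs between the posts, a few millimetres or less from the collar.
- The gripper is well clear and the wrist force is about zero.
- I saw no change in the tea carton or the peeler in the last pictures. I did not measure any of the bystanders at the end.

No check failed. The wrist camera disagreed with the jaws' centre line by about 1 mm. I allowed for this by comparing views and creeping in by force.

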